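# Set up a board inspection place

### The job

Get the inspection place ready: put every loose circuit board squarely on the stack on the blue mat, lowering each one until it rests there rather than dropping it, and stand the paint markers lying on the bench upright in empty pockets of the wooden pen block. Only once all the boards are stacked, swing the magnifier's arm over so that its lens is centred above the stack, and tilt the lens head level. Leave everything else on the bench where it is.

Things in the scene. Friction and masses are not known exactly. Their poses are not given: they have to be found in the camera images.
- board1: Circuit board in a flat black stacking carrier, green board with small parts sunk inside its frame (nothing stands above the rim). 110 x 64 x 12 mm (own x, y, z), 60 to 130 g. Origin at the centre of its underside; z up; x along the 110 mm length. It lies on the bench, roughly lengthwise away from the robot. The two halves of its length are alike for this job (either way round is fine). None if absent.
- board2: Circuit board in a flat black stacking carrier, green board with small parts sunk inside its frame (nothing stands above the rim). 110 x 64 x 12 mm (own x, y, z), 60 to 130 g. Origin at the centre of its underside; z up; x along the 110 mm length. It lies on the bench, roughly lengthwise away from the robot. The two halves of its length are alike for this job (either way round is fine). None if absent.
- board3: Circuit board in a flat black stacking carrier, green board with small parts sunk inside its frame (nothing stands above the rim). 110 x 64 x 12 mm (own x, y, z), 60 to 130 g. Origin at the centre of its underside; z up; x along the 110 mm length. It lies on the bench, roughly lengthwise away from the robot. The two halves of its length are alike for this job (either way round is fine). None if absent.
- board4: Circuit board in a flat black stacking carrier, green board with small parts sunk inside its frame (nothing stands above the rim). 110 x 64 x 12 mm (own x, y, z), 60 to 130 g. Origin at the centre of its underside; z up; x along the 110 mm length. It lies on the bench, roughly lengthwise away from the robot. The two halves of its length are alike for this job (either way round is fine). None if absent.
- marker1: Chunky square-barrelled paint marker, white barrel with a red cap and band, 125 mm long, 20 x 20 mm in section, 25 to 50 g, a rigid stick with balanced weight. Origin at its very middle; x along its length towards the cap. It lies flat on the bench. Either end may go down into the holder. None if absent.
- marker2: Chunky square-barrelled paint marker, white barrel with a blue cap and band, 125 mm long, 20 x 20 mm in section, 25 to 50 g, a rigid stick with balanced weight. Origin at its very middle; x along its length towards the cap. It lies flat on the bench. Either end may go down into the holder. None if absent.
- marker3: Chunky square-barrelled paint marker, white barrel with a green cap and band, 125 mm long, 20 x 20 mm in section, 25 to 50 g, a rigid stick with balanced weight. Origin at its very middle; x along its length towards the cap. It lies flat on the bench. Either end may go down into the holder. None if absent.
- mat: Small blue antistatic mat, fixed on the bench, 150 x 104 x 3 mm (own x, y, z). Origin at the centre of its underside, z up, x along its length. A fixed stack of the same 110 x 64 mm carriers already stands on it, centred and square with the mat (same x axis); how high the stack is differs from start to start (its top is 21 to 63 mm above the bench) and is not reported.
- holder: Fixed beech pen block, 56 x 194 x 85 mm (own x, y, z), origin at the centre of its underside, y along its row of four upright square pockets. Each pocket is 32 x 32 mm and 80 mm deep (floor 5 mm above the bench), pitch 46 mm. The pocket at the +y end is taken by fixed tweezers standing up to 130 mm above the bench; the other three are empty. A marker standing in a pocket has its top 130 mm above the bench.
- pocket1 (a point): Centre of the mouth of the -y end pocket of the pen block, 85 mm above the bench.
- pocket2 (a point): Centre of the mouth of the second pocket from the -y end of the pen block, 85 mm above the bench.
- pocket3 (a point): Centre of the mouth of the third pocket from the -y end, next to the tweezers of the pen block, 85 mm above the bench.
- magnifier: Bench magnifier: fixed round grey foot (136 mm wide, 22 mm high) with an 18 mm column. Origin at the bench on the column's axis, which is the swivel axis. At swivel 0 the arm points along this body's own x. The arm (36 mm wide hub) is 225 mm above the bench; the column, hub and knob reach up to 258 mm.
- swivel (a joint): Turn of the magnifier's arm about the upright column, rad, growing anticlockwise seen from above; -1.8 to 1.2. Stiff by friction (0.25 N m), stays where it is left. At the start it is swung aside to between -1.5 and -1.2.
- lens_tilt (a joint): Tilt of the lens head about a level hinge across the end of the arm (95 mm out from the column axis, 225 mm above the bench), rad: 0 = lens level, negative = the grip end hangs down, positive = raised; -0.9 to 0.6, no catch at level. Stiff by friction (0.45 N m), stays where it is left. At the start the head hangs at -0.7 to -0.3.
- lens (a point): Centre of the round lens (white frame 128 mm across, 22 mm thick), 85 mm from the tilt hinge; own x points from the hinge to the grip, z is square to the glass. When level it is 180 mm out from the column and 225 mm above the bench.
- grip (a point): Middle of the free part of the black round grip, 15 mm thick, which sticks out of the lens frame straight away from the hinge; about 55 mm of it is free. This point is 180 mm from the tilt hinge (275 mm from the column when level); own x along the grip, outwards.
- multimeter: Bystander, to be left alone: yellow multimeter, 140 x 70 x 41 mm. Origin at the centre of its underside.
- cutters: Bystander, to be left alone: red-handled side cutters, 140 mm long. Origin at the centre of its underside.
- tape: Bystander, to be left alone: blue roll of tape, 60 mm wide, 18 mm high. Origin at the centre of its underside.
- solder: Bystander, to be left alone: spool of solder wire, 56 mm wide, 40 mm high. Origin at the centre of its underside.
- flux: Bystander, to be left alone: amber bottle, 40 mm wide, 85 mm high. Origin at the centre of its underside.
- partsbox: Bystander, to be left alone: open orange parts box, 110 x 80 x 40 mm. Origin at the centre of its underside.
- mug: Bystander, to be left alone: blue mug, 80 mm wide, 92 mm high. Origin at the centre of its underside.
There are look-alikes about, which are no part of the job. What is shaped like the board4 but pink or white is not meant.

How it is judged:
By the outcome, as a careful person would: the job done as asked, in the order asked, and still so for the second after the job is handed in, with the robot touching nothing.
Of board1, board2, board3, board4 only 2 to 4 are there at a start; the rules pass over those that are not, and their reading is None.
Of marker1, marker2, marker3 only 2 to 3 are there at a start; the rules pass over those that are not, and their reading is None.
At some moment in a run one of marker1, marker2, marker3 may be knocked a few centimetres aside while the robot is not near it.
It also fails if it takes over 210 s, if anything falls off the work surface, if the arm or the gripper's body presses on something with over 40 N, if the wrist force passes 120 N, or if a joint passes its speed limit or range.

### The arm

A 7-joint arm with a two-finger parallel gripper is mounted at the origin on the work surface. World frame = base frame: x ahead of the robot, y to its left, z up, the work surface at z = 0. Lengths are in m, angles in degrees, forces in N, time in s.
With the tool pointing down it reaches from about 0.425 to 0.875 m from the base axis. Payload 4.7 kg.
Tool frame: the origin (TCP) lies on the centre line of the jaws, within the pads' length; the fingertips stand 22 mm ahead of it and the grasp point (between the pads) lies 3 mm ahead of it (r.finger_overhang is the distance from the TCP to the fingertips, in m); z points along the fingers, y is the line along which they close (so a half turn about z gives the same grasp; the last joint's range is limited). The gripper opens to 85 mm and grips with 20 to 120 N. Pads are 22 mm wide; open, the fingers measure 114 mm over their backs; the gripper's body (76 mm by 85 mm) begins 54 mm behind the grasp point. The pads swing forward as they close: fully open they stand 13 mm farther back than shut.
Start: joints at [75.12, 18.392, -4.016, 83.108, 1.295, 78.541, -3.26], TCP at [0.176, -0.626, 0.253] pointing down, gripper open.
Joint ranges: [-163.93, 163.93], [-17.29, 119.83], [-79.2, 71.16], [3.27, 140.29], [-89.18, 269.18], [5.43, 117.66], [-154.24, 154.24]. Speed limits (degrees/s): [147.25, 147.25, 180, 180, 180, 180, 180].

### API

Orientations are given as [roll, pitch, yaw] about the fixed x, y, z axes, in that order (R = Rz(yaw) Ry(pitch) Rx(roll)).
In Python, from cell import r gives the robot as it stands. The module is installed in compiled form; this text tells all that it offers.
- The arm moves only by the shell command python3 -m creep 'ROWS' [FORCE]. ROWS is JSON, a list of rows, each a list of 5 numbers: the finger opening in mm, from 0 to 85.4, then the shift along the tool's x, y, z in mm, then the turn about the tool's z in rad. In form: [[fingers, tx, ty, tz, yaw], ...]. A call has 1 to 10 rows; each row shifts and turns the commanded pose from where the row before left it, along the tool's axes as they then stand; what a row does not reach is not made up. A row lasts 1/10 s, in which the tool goes at most 50 mm and 8.59 degrees, less where a joint would pass 70% of its speed; a pose out of reach is approached as far as the arm can. A call is refused whole if a number of a shift passes 50 or a number of a turn 0.15, either way. A call with a gripper value outside its range is refused whole. The fingers move at their own pace and stop on an object; FORCE is the grip in N (left out, the last holds). Time passes only in rows, so rows that do not move let the fingers close. It gives the time, the measured TCP pose, the force, the opening and the grip force at its end, in the units of the state.
- r.get_obs(): the state, without advancing time (a new reading comes with each control period).
- r.read_camera(name): name is "scene" or "top"; returns a dict with "frame" (480x640x3 uint8, red, green, blue), "vertical_fov" (degrees; the focal length in pixels is half the picture's height over the tangent of half this angle, whatever the lens; pixels are square), "cx", "cy" (the principal point, pixels), "R" (3x3) and "t" (3): a world point X has camera coordinates R X + t. Camera axes: x right, y down, z forward; pixel columns grow to the right and rows downward; lengths in m; the calibration is good to about 2 mm. A picture is of the moment at which its call begins. There is no depth.
- r.sign_off(): hands the job in; it is judged then, once.
The state is a dict: "clock": time; "joints": joint angles; "qvel": joint speeds; "effort": joint torques, N m; "eef_pos": TCP position; "tcp_rot": TCP orientation; "contact_force": force on the tool from outside, world axes, zero at the start; "wrist_torque": the same for the moment, N m; "grip_width": finger opening in m; "finger_force": force on a finger pad.
Only numpy, scipy, OpenCV 4.12 (cv2) and the standard library are available. Lean on these libraries where they do the work, as an engineer would, in place of code of your own. Each camera call takes 0.05 s, during which the arm holds its last target. There are 200 camera calls.

## Working session

There is one attempt and no reset: what is moved stays moved. The work goes in short steps, Python scripts to look and compute and a shell command to move; the robot and the scene stay as the last step left them, time stands still between calls to the robot, and variables do not carry over. Pictures are saved under pics/ and viewed, at most 14 in all, crops included, and the job is handed in when it is done.

```bash
mkdir -p pics; ls; python3 - <<'E'
from cell import r
import cv2
for n in("scene","top"):
    c=r.read_camera(n); cv2.imwrite(f"pics/{n}0.png",c["frame"][:,:,::-1])
    print(n,c["vertical_fov"],c["cx"],c["cy"],c["R"],c["t"])
print(r.get_obs(), r.finger_overhang)
E
```

```text
pics
scene 49.38254077585324 324.51515938090654 238.09029270008438 [[-0.8823859   0.47025642 -0.01593796]
 [ 0.33605767  0.60614451 -0.72087036]
 [-0.32933321 -0.64144191 -0.69288665]] [ 0.47859563 -0.05459237  1.86734287]
top 43.76949834117451 324.9665724486872 235.26469461714194 [[-0.01135365 -0.99977084  0.01814828]
 [-0.98946603  0.00861344 -0.14450879]
 [ 0.14431936 -0.01959781 -0.98933708]] [-0.02665004  0.54006106  1.4631793 ]
{'clock': 0.1, 'joints': array([75.12102364, 18.43572716, -4.01507168, 83.16683746,  1.29380955,
       78.54173534, -3.26050863]), 'qvel': array([ 0.06229093, -0.10831066,  0.03188563, -0.25355411,  0.04821388,
        0.01550879, -0.03224199]), 'effort': array([-1.27299390e-04, -4.94878471e+01, -3.83941792e-01, -3.15213132e+01,
        1.29082872e-02,  7.37082562e-03, -2.54277137e-05]), 'eef_pos': array([ 0.17558463, -0.62537868,  0.25233182]), 'tcp_rot': array([-1.79900863e+02,  4.42413415e-03,  1.56873685e+01]), 'contact_force': array([0.64304108, 0.38307184, 0.2689912 ]), 'wrist_torque': array([ 0.00775236, -0.01289255, -0.01873877]), 'finger_force': 0.0, 'grip_width': 0.08552198274665021} 0.022
```

View pics/scene0.png

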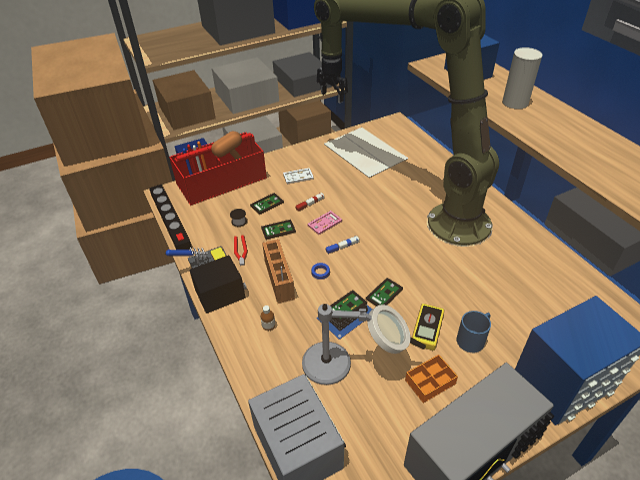

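View pics/top0.png

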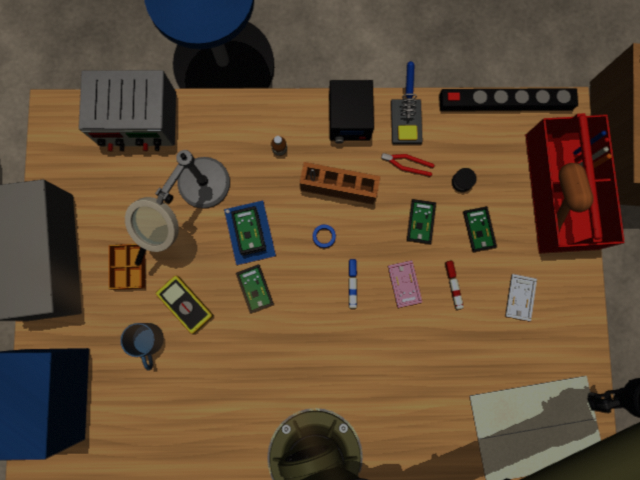

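The loose boards are at top-view pixels (421,221), (480,229) and (254,288). Pink (404,284) and white (521,298) are look-alikes, and the board at (249,230) is the stack. The markers are blue (352,284) and red (455,285). The pen block is at (340,182).

```bash
cat > h.py <<'E'
import numpy as np, cv2
from cell import r
def cam(n):
    c=r.read_camera(n); c["f"]=240/np.tan(np.radians(c["vertical_fov"]/2)); c["R"]=np.array(c["R"]); c["t"]=np.array(c["t"]); return c
def w(c,u,v,z):
    d=c["R"].T@np.array([(u-c["cx"])/c["f"],(v-c["cy"])/c["f"],1]); o=-c["R"].T@c["t"]
    return o+d*(z-o[2])/d[2]
def px(c,X):
    p=c["R"]@np.array(X)+c["t"]; return p[:2]/p[2]*c["f"]+[c["cx"],c["cy"]]
def crop(c,u0,v0,u1,v1,k,name):
    im=cv2.resize(c["frame"][v0:v1,u0:u1,::-1],None,fx=k,fy=k,interpolation=cv2.INTER_CUBIC)
    s=20 if k>=3 else 50
    for u in range(-(-u0//s)*s,u1,s): cv2.putText(im,str(u),((u-u0)*k,10),0,.35,(255,255,255),1);cv2.line(im,((u-u0)*k,12),((u-u0)*k,18),(255,255,255),1)
    for v in range(-(-v0//s)*s,v1,s): cv2.putText(im,str(v),(0,(v-v0)*k),0,.35,(255,255,255),1);cv2.line(im,(25,(v-v0)*k),(32,(v-v0)*k),(255,255,255),1)
    cv2.imwrite(f"pics/{name}.png",im)
E
python3 - <<'E'
from h import *
c=cam("top")
crop(c,220,150,420,300,4,"a"); crop(c,380,170,530,310,4,"b"); crop(c,100,135,300,285,4,"m")
E
```

```text
(no output)
```

View pics/a.png

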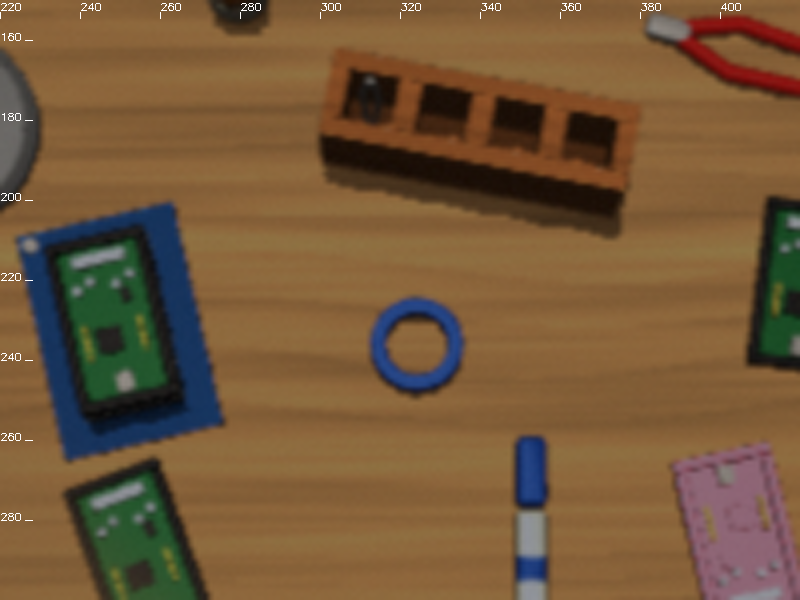

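View pics/b.png

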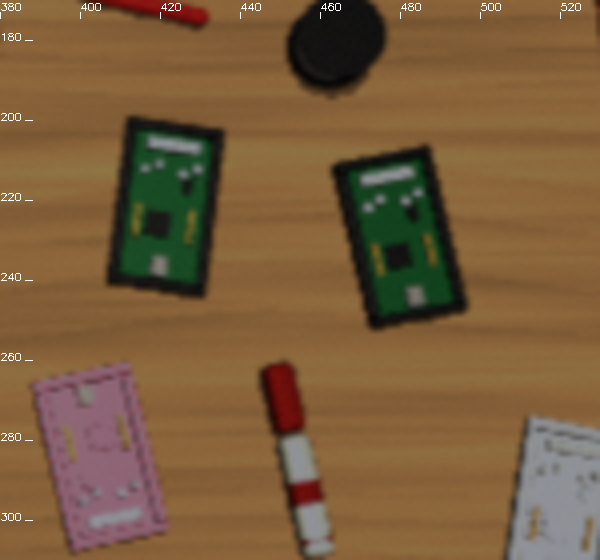

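View pics/m.png

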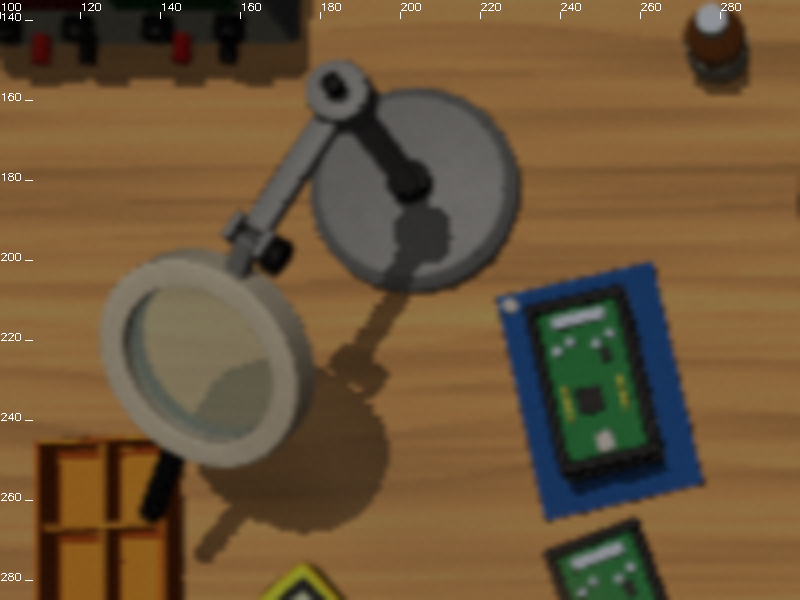

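```bash
cat >> h.py <<'E'
def rect(c,P,z):
    Q=np.array([w(c,u,v,z)[:2] for u,v in P]); m=Q.mean(0)   # order: far-left, far-right, near-right, near-left
    a=(Q[0]+Q[1]-Q[2]-Q[3])/2; b=(Q[0]+Q[3]-Q[1]-Q[2])/2
    return "ctr",np.round(m,4),"len",np.round([np.hypot(*a),np.hypot(*b)],4),"ang",round(np.degrees(np.arctan2(a[1],a[0])),1), round(np.degrees(np.arctan2(b[1],b[0]))-90,1)
E
python3 - <<'E'
from h import *
c=cam("top"); s=cam("scene")
crop(c,225,250,375,325,5,"n"); crop(s,300,265,420,345,6,"s")
print("mat",rect(c,[(224.2,209.5),(263.2,201),(276,256),(236.8,265.2)],.003))
for z in (.021,.04,.063): print("stack",z,rect(c,[(231.8,211.2),(255.8,206.5),(265.8,247),(241.8,253.8)],z))
print("B",rect(c,[(412,199.5),(436,202.75),(431,244.3),(406.75,240.75)],.012))
print("C",rect(c,[(463,211.25),(487.25,206.75),(496.75,247),(473,252)],.012))
print("A",rect(c,[(236,273),(259,265),(273,303),(251,312)],.012))
print("holder",rect(c,[(303.25,162.25),(380,175.75),(376.25,197),(300,183.25)],.085))
print("blue",w(c,352.75,259.25,.02),w(c,352,308,.02)); print("red",w(c,449.25,260.75,.02),w(c,459.5,308.25,.02))
print("foot",w(c,204,182.5,.022),"hub",w(c,184.5,157,.25))
E
```

```text
mat ('ctr', array([0.5533, 0.1599]), 'len', array([0.1481, 0.1026]), 'ang', np.float64(13.1), np.float64(12.5))
stack 0.021 ('ctr', array([0.5589, 0.1612]), 'len', array([0.1103, 0.0625]), 'ang', np.float64(13.7), np.float64(13.2))
stack 0.04 ('ctr', array([0.5559, 0.1591]), 'len', array([0.1089, 0.0617]), 'ang', np.float64(13.7), np.float64(13.2))
stack 0.063 ('ctr', array([0.5523, 0.1566]), 'len', array([0.1073, 0.0607]), 'ang', np.float64(13.7), np.float64(13.2))
B ('ctr', array([ 0.5769, -0.2817]), 'len', array([0.1094, 0.0628]), 'ang', np.float64(-8.9), np.float64(-8.6))
C ('ctr', array([ 0.5562, -0.4324]), 'len', array([0.1077, 0.0639]), 'ang', np.float64(10.7), np.float64(10.7))
A ('ctr', array([0.4104, 0.1462]), 'len', array([0.1041, 0.0603]), 'ang', np.float64(20.8), np.float64(20.2))
holder ('ctr', array([ 0.6721, -0.0696]), 'len', array([0.0543, 0.1921]), 'ang', np.float64(-10.0), np.float64(-10.7))
blue [ 0.48054422 -0.10220393  0.02      ] [ 0.35785974 -0.0981039   0.02      ]
red [ 0.47439508 -0.34765649  0.02      ] [ 0.35428196 -0.36853993  0.02      ]
foot [0.6819565  0.27672951 0.022     ] hub [0.68504705 0.27797939 0.25      ]
```

View pics/n.png

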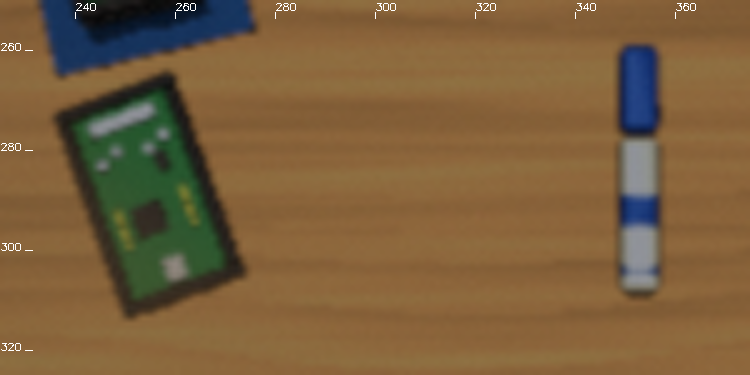

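View pics/s.png

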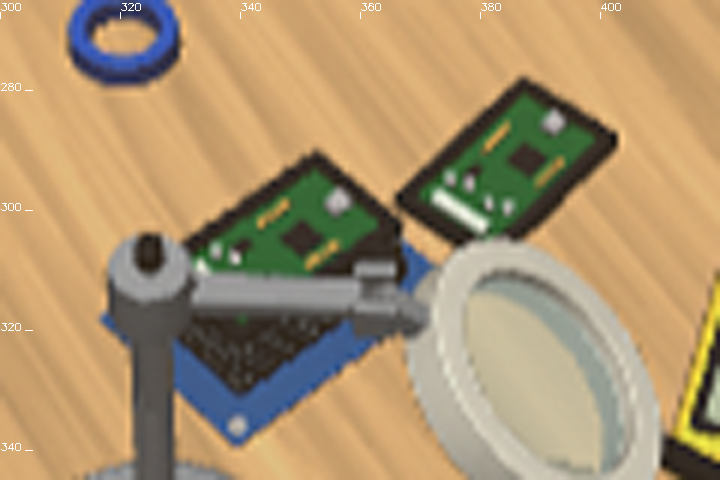

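```bash
python3 - <<'E'
from h import *
c=cam("top"); s=cam("scene")
for z in (.021,.027,.033,.039,.045,.051,.057,.063): print(z,px(s,[.507,.1165,z]),px(s,[.4925,.1788,z]), w(s,352.7,290.3,z)[:2],w(s,367,302.5,z)[:2],"top",px(c,[.507,.1165,z]),px(c,[.4925,.1788,z]))
print("A",rect(c,[(235.8,273),(259.8,264.6),(274.2,304.4),(250.6,313.8)],.012))
E
```

```text
0.021 [352.27492588 293.5819973 ] [366.83725521 305.71555778] [0.49917389 0.10569653] [0.48559371 0.16843067] top [266.33627557 249.62454648] [241.62709561 255.54541631]
0.027 [352.31567916 292.32052808] [366.91743861 304.45794185] [0.50186397 0.110048  ] [0.48834944 0.17247886] top [266.14854824 249.33741768] [241.34143454 255.28102292]
0.033 [352.35664387 291.0525148 ] [366.99804732 303.19365541] [0.50455405 0.11439947] [0.49110517 0.17652705] top [265.9593365  249.04801848] [241.05350969 255.01453429]
0.039 [352.39782163 289.77790641] [367.07908472 301.92264526] [0.50724412 0.11875094] [0.4938609  0.18057525] top [265.76862268 248.75632185] [240.76329404 254.74592542]
0.045 [352.43921413 288.49665133] [367.16055424 300.64485761] [0.5099342  0.12310241] [0.49661663 0.18462344] top [265.57638883 248.46230033] [240.47076014 254.4751709 ]
0.051 [352.48082303 287.20869743] [367.24245934 299.36023811] [0.51262428 0.12745388] [0.49937236 0.18867163] top [265.3826167  248.16592601] [240.1758801  254.20224491]
0.057 [352.52265006 285.91399203] [367.32480354 298.06873182] [0.51531436 0.13180535] [0.50212808 0.19271983] top [265.18728775 247.86717054] [239.8786256  253.92712123]
0.063 [352.56469692 284.61248191] [367.40759036 296.77028321] [0.51800443 0.13615682] [0.50488381 0.19676802] top [264.99038314 247.5660051 ] [239.57896782 253.6497732 ]
A ('ctr', array([0.4087, 0.1453]), 'len', array([0.1084, 0.0636]), 'ang', np.float64(20.1), np.float64(20.0))
```

```bash
cat >> h.py <<'E'
def plan(x,y,z,yaw,pos=None,yaw0=None):
    o=r.get_obs(); p=np.array(o["eef_pos"] if pos is None else pos); y0=o["tcp_rot"][2] if yaw0 is None else yaw0
    d=np.array([x,y,z])-p; a=np.radians(yaw); t=(yaw-y0+180)%360-180
    print("turn first",round(-np.radians(t),3),"then mm",np.round(1000*np.array([d[0]*np.cos(a)+d[1]*np.sin(a),d[0]*np.sin(a)-d[1]*np.cos(a),-d[2]]),1))
E
python3 -c "
from h import *
plan(.5562,-.4324,.15,10.7)"
python3 -m creep '[[85,0,0,0,0.087]]'; python3 -c "
from h import *
plan(.5562,-.4324,.15,10.7)"
```

```text
turn first 0.087 then mm [ 409.8 -119.3  103.1]
clock: 0.45
eef_pos: [0.1757, -0.6258, 0.2532]
tcp_rot: [-180.0, -0.0, 10.6]
contact_force: [-0.0, -0.0, -0.9]
grip_width: 0.0847
finger_force: 0.0
turn first -0.002 then mm [ 409.8 -119.4  103.2]
```

```bash
python3 -m creep '[[85,41,-12,10,0],[85,41,-12,10,0],[85,41,-12,10,0],[85,41,-12,10,0],[85,41,-12,10,0],[85,41,-12,10,0],[85,41,-12,10,0],[85,41,-12,10,0],[85,41,-12,10,0],[85,41,-12,10,0]]';python3 -m creep '[[85,0,0,0,0],[85,0,0,0,0]]'; python3 -c "
from h import *
plan(.5562,-.4324,.05,10.7)"
```

```text
clock: 1.45
eef_pos: [0.5577, -0.431, 0.153]
tcp_rot: [180.0, -0.0, 10.7]
contact_force: [0.5, -0.9, 0.4]
grip_width: 0.0851
finger_force: 0.0
clock: 1.65
eef_pos: [0.5574, -0.4301, 0.1525]
tcp_rot: [-179.9, 0.0, 10.9]
contact_force: [0.6, 0.1, -0.2]
grip_width: 0.0852
finger_force: 0.0
turn first 0.003 then mm [ -1.6   2.  102.5]
```

```bash
python3 -m creep '[[85,-1,2,40,0],[85,0,0,40,0],[85,0,0,20,0],[85,0,0,0,0]]'; python3 - <<'E'
from h import *
c=cam("top"); crop(c,430,180,530,270,7,"c1")
E
```

```text
clock: 2.05
eef_pos: [0.5515, -0.4344, 0.0495]
tcp_rot: [-179.8, 0.3, 10.5]
contact_force: [-0.0, -0.3, 0.4]
grip_width: 0.0849
finger_force: 0.0
```

View pics/c1.png

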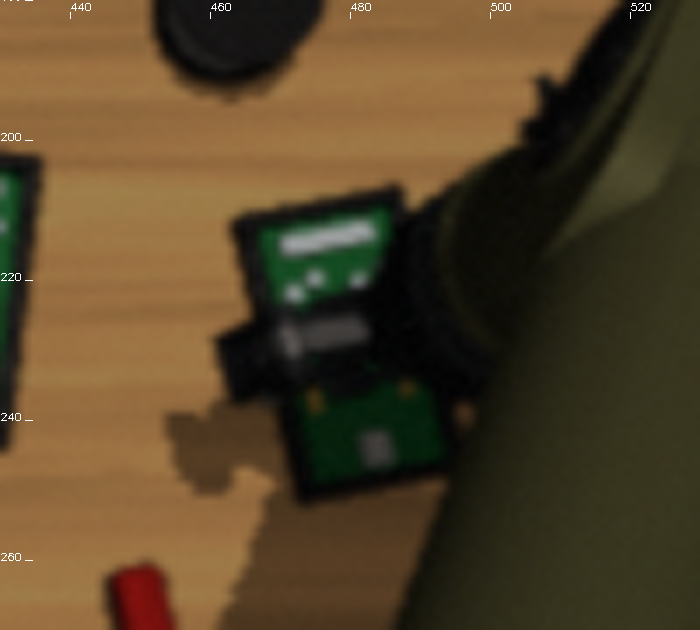

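The fingers straddle the board with the left finger at (463,233), clear of the rim. Now lowering.

```bash
python3 -m creep '[[85,2,-1,8,0],[85,0,0,8,0],[85,0,0,4,0],[85,0,0,0,0],[85,0,0,0,0]]';  python3 -m creep '[[85,0,0,4,0],[85,0,0,0,0]]'; python3 -c "
from h import *
plan(.5562,-.4324,.025,10.7)"
```

```text
clock: 2.6
eef_pos: [0.5576, -0.4327, 0.0336]
tcp_rot: [180.0, -0.0, 10.7]
contact_force: [-0.7, 0.1, 0.1]
grip_width: 0.085
finger_force: 0.0
clock: 2.8
eef_pos: [0.5573, -0.4324, 0.029]
tcp_rot: [-180.0, 0.0, 10.7]
contact_force: [-0.9, 0.5, 0.3]
grip_width: 0.0852
finger_force: 0.0
turn first 0.0 then mm [-1.1 -0.2  4. ]
```

```bash
python3 -m creep '[[85,-1,0,5,0],[85,0,0,0,0]]';  python3 -m creep '[[60,0,0,0,0],[60,0,0,0,0],[60,0,0,0,0],[60,0,0,0,0],[60,0,0,0,0]]' 40
```

```text
clock: 3.0
eef_pos: [0.5558, -0.4326, 0.0234]
tcp_rot: [-180.0, 0.1, 10.7]
contact_force: [-0.2, -0.6, 0.1]
grip_width: 0.0849
finger_force: 0.0
clock: 3.5
eef_pos: [0.5569, -0.433, 0.0248]
tcp_rot: [180.0, -0.0, 10.7]
contact_force: [0.4, 0.1, 2.5]
grip_width: 0.062
finger_force: 44.1
```

```bash
python3 -m creep '[[55,0,0,-10,0],[55,0,0,-30,0],[55,0,0,-40,0],[55,0,0,-45,-0.044],[55,0,0,0,0]]'; python3 -c "
from h import *
plan(.5545,.1597,.15,13.2)"
```

```text
clock: 4.0
eef_pos: [0.56, -0.435, 0.1582]
tcp_rot: [179.4, -0.5, 13.3]
contact_force: [0.6, 0.1, 0.5]
grip_width: 0.0624
finger_force: 44.1
turn first 0.001 then mm [ 130.4 -580.2    8.2]
```

```bash
python3 -m creep '[[55,9,-38,0,0],[55,9,-38,0,0],[55,9,-38,0,0],[55,9,-38,0,0],[55,9,-38,0,0],[55,9,-38,0,0],[55,9,-38,0,0],[55,9,-38,0,0],[55,9,-38,0,0],[55,9,-38,0,0]]'; python3 -m creep '[[55,9,-38,0,0],[55,9,-38,0,0],[55,9,-38,0,0],[55,9,-38,0,0],[55,0,0,0,0],[55,0,0,0,0],[55,0,0,0,0]]';  python3 -c "
from h import *
plan(.5545,.1597,.15,13.2)"
```

```text
clock: 5.0
eef_pos: [0.5566, -0.0407, 0.1493]
tcp_rot: [180.0, 0.0, 13.2]
contact_force: [-0.0, 0.2, -0.4]
grip_width: 0.062
finger_force: 44.1
clock: 5.7
eef_pos: [0.5574, 0.1125, 0.149]
tcp_rot: [179.9, 0.0, 13.1]
contact_force: [-0.1, -0.9, -1.1]
grip_width: 0.062
finger_force: 44.2
turn first -0.001 then mm [  8.  -46.7  -1. ]
```

```bash
python3 -m creep '[[55,4,-23,0,0],[55,4,-23,0,0],[55,0,0,0,0],[55,0,0,40,0],[55,0,0,25,0],[55,0,0,0,0],[55,0,0,0,0],[55,0,0,0,0]]';  python3 - <<'E'
from h import *
plan(.5545,.1597,.065,13.2)
c=cam("top"); crop(c,205,185,295,270,7,"d1")
E
```

```text
clock: 6.5
eef_pos: [0.5561, 0.1602, 0.086]
tcp_rot: [180.0, -0.2, 13.2]
contact_force: [0.9, -0.5, -0.7]
grip_width: 0.0617
finger_force: 44.3
turn first -0.001 then mm [-1.7  0.1 21. ]
```

View pics/d1.png

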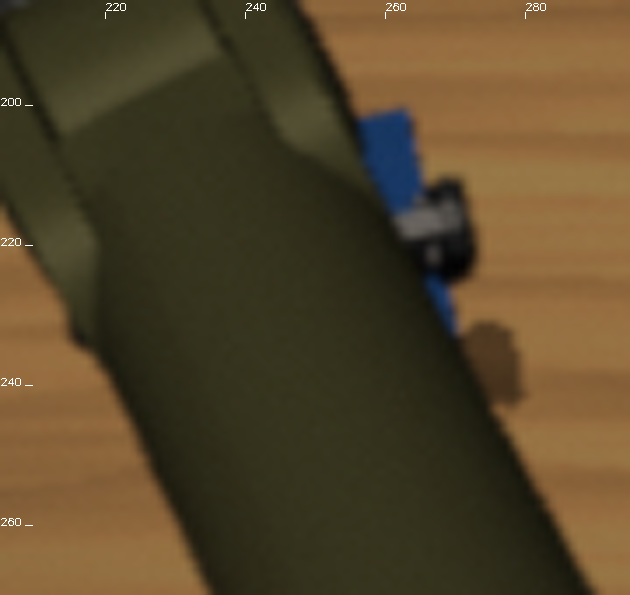

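The arm hides the stack here, so I'll lower by force.

```bash
python3 -m creep '[[55,-1.5,0,8,0],[55,0,0,8,0],[55,0,0,0,0],[55,0,0,0,0]]'; python3 -m creep '[[55,0,0,2,0],[55,0,0,0,0]]';python3 -m creep '[[55,0,0,2,0],[55,0,0,0,0]]'; python3 -m creep '[[55,0,0,1.5,0],[55,0,0,0,0]]'
```

```text
clock: 6.95
eef_pos: [0.5552, 0.1607, 0.0728]
tcp_rot: [179.9, -0.2, 13.3]
contact_force: [-7.4, -3.3, 22.7]
grip_width: 0.0621
finger_force: 56.0
clock: 7.15
eef_pos: [0.5552, 0.1607, 0.0727]
tcp_rot: [179.8, -0.2, 13.3]
contact_force: [-12.3, -4.8, 35.4]
grip_width: 0.0623
finger_force: 57.4
clock: 7.35
eef_pos: [0.5556, 0.1607, 0.0723]
tcp_rot: [179.8, -0.3, 13.1]
contact_force: [-15.3, -4.1, 45.0]
grip_width: 0.0625
finger_force: 59.6
clock: 7.55
eef_pos: [0.5556, 0.1608, 0.0723]
tcp_rot: [179.8, -0.3, 13.1]
contact_force: [-18.2, -6.1, 54.2]
grip_width: 0.062
finger_force: 60.6
```

```bash
python3 -m creep '[[55,0,0,-6,0],[55,0,0,0,0]]'; python3 -m creep '[[55,0,0,-1.5,0],[55,0,0,0,0]]'
```

```text
clock: 7.75
eef_pos: [0.5555, 0.1607, 0.0726]
tcp_rot: [179.9, -0.3, 13.2]
contact_force: [-3.5, -1.6, 18.2]
grip_width: 0.062
finger_force: 56.8
clock: 7.95
eef_pos: [0.5555, 0.1607, 0.0727]
tcp_rot: [179.9, -0.3, 13.2]
contact_force: [-0.3, -0.1, 10.0]
grip_width: 0.0624
finger_force: 55.9
```

```bash
python3 - <<'E'
from h import *
s=cam("scene"); crop(s,290,240,420,340,6,"d2")
E
```

```text
(no output)
```

View pics/d2.png

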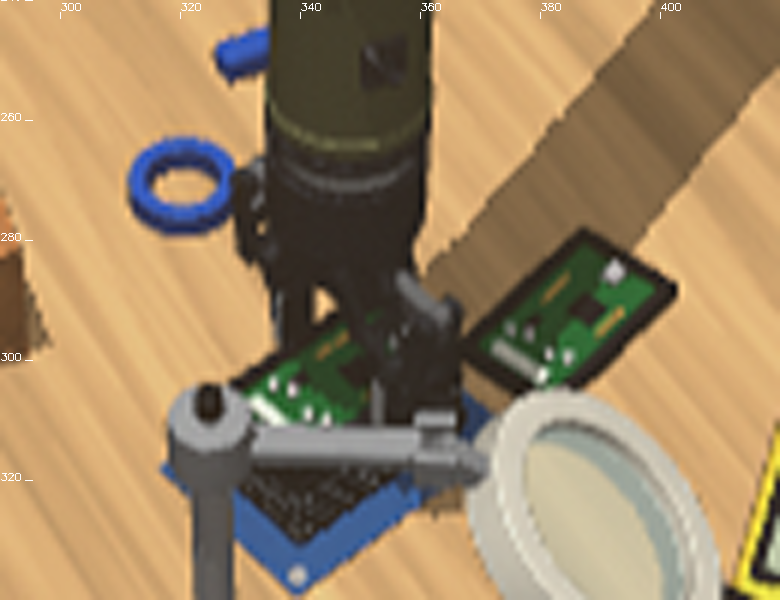

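```bash
python3 -m creep '[[55,0,0,-1,0],[55,0,0,0,0]]'; python3 -m creep '[[76,0,0,0,0],[85,0,0,0,0],[85,0,0,0,0],[85,0,0,0,0],[85,0,0,-10,0],[85,0,0,-40,0],[85,0,0,-40,0],[85,-40,0,-10,0],[85,-40,0,0,0],[85,-20,0,0,0]]'
python3 - <<'E'
from h import *
s=cam("scene"); c=cam("top")
a=cv2.resize(s["frame"][260:340,310:380,::-1],None,fx=5,fy=5,interpolation=cv2.INTER_CUBIC); b=cv2.resize(c["frame"][190:270,215:285,::-1],None,fx=5,fy=5,interpolation=cv2.INTER_CUBIC)
cv2.imwrite("pics/e.png",np.hstack([a,b]))
plan(.4087,.1453,.15,20.1)
E
```

```text
clock: 8.2
eef_pos: [0.5552, 0.1606, 0.0728]
tcp_rot: [180.0, -0.3, 13.2]
contact_force: [1.5, 0.5, 7.8]
grip_width: 0.0624
finger_force: 55.5
clock: 9.2
eef_pos: [0.4536, 0.1371, 0.1721]
tcp_rot: [179.9, 0.0, 13.3]
contact_force: [0.3, -0.6, -0.4]
grip_width: 0.0848
finger_force: 0.0
turn first -0.12 then mm [-39.5 -23.5  22. ]
```

View pics/e.png

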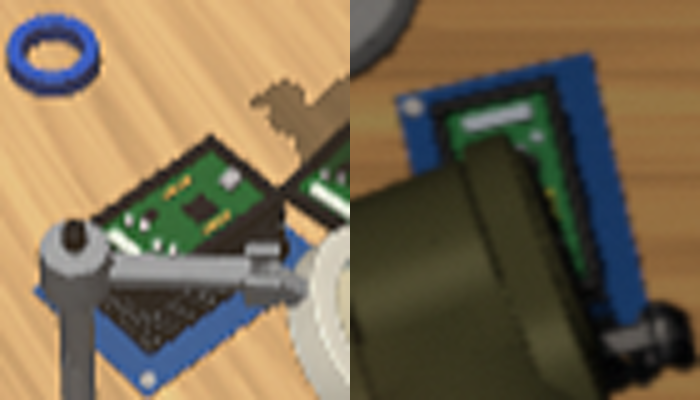

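```bash
python3 -m creep '[[85,0,0,0,-0.12],[85,-20,-12,0,0],[85,-20,-12,10,0],[85,0,0,40,0],[85,0,0,40,0],[85,0,0,25,0],[85,0,0,0,0],[85,0,0,0,0]]';  python3 - <<'E'
from h import *
plan(.4087,.1453,.024,20.1)
E
```

```text
clock: 10.1
eef_pos: [0.4109, 0.1468, 0.0569]
tcp_rot: [-180.0, -0.0, 20.1]
contact_force: [-1.3, 0.7, 1.2]
grip_width: 0.0851
finger_force: 0.0
turn first 0.0 then mm [-2.6  0.6 32.9]
```

```bash
python3 -m creep '[[85,-2.5,0.5,15,0],[85,0,0,12,0],[85,0,0,0,0],[85,0,0,6,0],[85,0,0,0,0],[85,0,0,0,0]]';  python3 - <<'E'
from h import *
plan(.4087,.1453,.024,20.1)
E
python3 -m creep '[[55,0,0,0,0],[55,0,0,0,0],[55,0,0,0,0],[55,0,0,0,0],[55,0,0,0,0]]' 40
```

```text
clock: 10.7
eef_pos: [0.4082, 0.1449, 0.0236]
tcp_rot: [180.0, -0.0, 20.1]
contact_force: [-0.7, -0.1, -0.1]
grip_width: 0.0846
finger_force: 0.0
turn first 0.0 then mm [ 0.6 -0.2 -0.4]
clock: 11.2
eef_pos: [0.4082, 0.145, 0.024]
tcp_rot: [180.0, -0.0, 20.1]
contact_force: [-1.4, -1.2, 6.5]
grip_width: 0.0626
finger_force: 42.6
```

```bash
python3 -m creep '[[55,0,0,-10,0],[55,0,0,-30,0],[55,0,0,-40,0],[55,0,0,-30,0],[55,0,0,0,0.12],[55,0,0,0,0]]';  python3 - <<'E'
from h import *
plan(.555,.1602,.12,13.2)
E
```

```text
clock: 11.8
eef_pos: [0.4085, 0.1449, 0.1347]
tcp_rot: [180.0, -0.1, 13.2]
contact_force: [-1.4, 0.3, -1.5]
grip_width: 0.0621
finger_force: 44.5
turn first -0.0 then mm [146.1  18.6  14.7]
```

```bash
python3 -m creep '[[55,36,5,0,0],[55,36,5,0,0],[55,36,5,0,0],[55,36,4,0,0],[55,0,0,15,0],[55,0,0,15,0],[55,0,0,0,0],[55,0,0,0,0]]';  python3 - <<'E'
from h import *
plan(.555,.1602,.09,13.2)
E
```

```text
clock: 12.6
eef_pos: [0.5508, 0.1591, 0.1024]
tcp_rot: [180.0, 0.1, 13.3]
contact_force: [-0.6, -0.8, -0.4]
grip_width: 0.0621
finger_force: 44.5
turn first 0.002 then mm [ 4.4 -0.1 12.4]
```

```bash
python3 -m creep '[[55,4.4,0,12,0],[55,0,0,0,0],[55,0,0,0,0]]'; python3 -m creep '[[55,0,0,2.5,0],[55,0,0,0,0]]'
```

```text
clock: 12.9
eef_pos: [0.5565, 0.1602, 0.0912]
tcp_rot: [180.0, 0.0, 13.2]
contact_force: [0.3, 0.4, -1.3]
grip_width: 0.062
finger_force: 44.5
clock: 13.1
eef_pos: [0.5566, 0.1602, 0.0887]
tcp_rot: [180.0, 0.0, 13.2]
contact_force: [-0.4, -0.1, -0.7]
grip_width: 0.0621
finger_force: 44.5
```

```bash
python3 -m creep '[[55,0,0,1.5,0],[55,0,0,0,0]]'
```

```text
clock: 13.3
eef_pos: [0.5566, 0.1603, 0.0872]
tcp_rot: [180.0, 0.0, 13.2]
contact_force: [-0.6, 0.6, -0.6]
grip_width: 0.0622
finger_force: 44.5
```

```bash
python3 -m creep '[[55,-1,0,1.2,0],[55,0,0,0,0]]'; python3 -m creep '[[55,0,0,1,0],[55,0,0,0,0]]'
```

```text
clock: 13.5
eef_pos: [0.5559, 0.1601, 0.0863]
tcp_rot: [180.0, -0.0, 13.2]
contact_force: [0.0, 0.5, -0.8]
grip_width: 0.0621
finger_force: 44.5
clock: 13.7
eef_pos: [0.5559, 0.1601, 0.0862]
tcp_rot: [180.0, -0.0, 13.2]
contact_force: [-2.9, -1.4, 6.3]
grip_width: 0.0621
finger_force: 45.3
```

```bash
python3 -m creep '[[76,0,0,0,0],[85,0,0,0,0],[85,0,0,0,0],[85,0,0,0,0],[85,0,0,-10,0],[85,0,0,-30,0],[85,0,0,-30,0.129],[85,0,0,0,0.129],[85,0,0,0,0.128],[85,0,0,0,0]]'
python3 - <<'E'
from h import *
plan(.5769,-.2817,.15,-8.9)
E
```

```text
clock: 14.7
eef_pos: [0.556, 0.1602, 0.1561]
tcp_rot: [-180.0, -0.1, -8.9]
contact_force: [-0.2, 0.4, -0.3]
grip_width: 0.0849
finger_force: 0.0
turn first -0.0 then mm [ 89.  433.3   6.1]
```

```bash
python3 -m creep '[[85,7,36,0,0],[85,7,36,0,0],[85,7,36,0,0],[85,7,36,0,0],[85,7,36,0,0],[85,8,36,0,0],[85,8,36,0,0],[85,8,36,0,0],[85,8,36,0,0],[85,8,36,0,0]]'
python3 -m creep '[[85,8,36,0,0],[85,7,36,0,0],[85,0,0,0,0],[85,0,0,0,0]]'
python3 - <<'E'
from h import *
plan(.5769,-.2817,.05,-8.9)
E
```

```text
clock: 15.7
eef_pos: [0.5741, -0.2086, 0.1553]
tcp_rot: [-180.0, -0.0, -8.7]
contact_force: [0.0, -0.1, 0.9]
grip_width: 0.0852
finger_force: 0.0
clock: 16.1
eef_pos: [0.5775, -0.2815, 0.1548]
tcp_rot: [-180.0, 0.0, -8.9]
contact_force: [0.3, 1.2, -1.4]
grip_width: 0.0851
finger_force: 0.0
turn first 0.0 then mm [ -0.6   0.3 104.8]
```

```bash
python3 -m creep '[[85,0,0,40,0],[85,0,0,40,0],[85,0,0,25,0],[85,0,0,0,0],[85,0,0,15,0],[85,0,0,10,0],[85,0,0,0,0],[85,0,0,0,0]]'
python3 - <<'E'
from h import *
plan(.5769,-.2817,.024,-8.9)
E
```

```text
clock: 16.9
eef_pos: [0.5783, -0.2808, 0.0258]
tcp_rot: [180.0, -0.1, -8.9]
contact_force: [0.2, -0.6, -0.2]
grip_width: 0.0849
finger_force: 0.0
turn first 0.0 then mm [-1.3  1.1  1.8]
```

```bash
python3 -m creep '[[85,-1.3,1,1.8,0],[85,0,0,0,0],[55,0,0,0,0],[55,0,0,0,0],[55,0,0,0,0],[55,0,0,0,0],[55,0,0,0,0]]' 40
python3 -m creep '[[55,0,0,-10,0],[55,0,0,-30,0],[55,0,0,-40,0],[55,0,0,-40,0],[55,0,0,0,-0.129],[55,0,0,0,-0.129],[55,0,0,0,-0.128],[55,0,0,0,0]]' 
python3 - <<'E'
from h import *
plan(.5559,.1601,.13,13.2)
E
```

```text
clock: 17.6
eef_pos: [0.5769, -0.2817, 0.0241]
tcp_rot: [180.0, -0.1, -8.9]
contact_force: [-1.5, -0.5, 5.0]
grip_width: 0.0624
finger_force: 44.2
clock: 18.4
eef_pos: [0.5761, -0.2813, 0.1432]
tcp_rot: [-180.0, 0.0, 13.2]
contact_force: [-0.4, 0.0, -0.9]
grip_width: 0.0622
finger_force: 44.0
turn first 0.001 then mm [  81.1 -434.3   13.2]
```

```bash
python3 -m creep '[[55,7,-36,0,0],[55,7,-36,0,0],[55,7,-36,0,0],[55,7,-36,0,0],[55,6,-36,0,0],[55,7,-36,0,0],[55,7,-36,0,0],[55,7,-36,0,0],[55,7,-36,0,0],[55,7,-36,0,0]]'
python3 -m creep '[[55,6,-36,0,0],[55,6,-36,0,0],[55,0,0,0,0],[55,0,0,0,0],[55,0,0,20,0],[55,0,0,0,0],[55,0,0,0,0]]'
python3 - <<'E'
from h import *
plan(.5559,.1601,.10,13.2)
E
```

```text
clock: 19.4
eef_pos: [0.5608, 0.0862, 0.1433]
tcp_rot: [180.0, 0.0, 13.0]
contact_force: [-0.8, -0.7, 0.4]
grip_width: 0.0622
finger_force: 44.0
clock: 20.1
eef_pos: [0.5564, 0.1561, 0.123]
tcp_rot: [180.0, 0.1, 13.1]
contact_force: [0.4, 0.1, -0.5]
grip_width: 0.0622
finger_force: 44.0
turn first -0.003 then mm [ 0.5 -4.  23. ]
```

```bash
python3 -m creep '[[55,0.5,-4,15,0],[55,0,0,6,0],[55,0,0,0,0],[55,0,0,0,0]]'; python3 -m creep '[[55,0,0,1.5,0],[55,0,0,0,0]]'
```

```text
clock: 20.5
eef_pos: [0.5559, 0.1616, 0.102]
tcp_rot: [-180.0, 0.0, 13.2]
contact_force: [-0.3, -0.2, -0.2]
grip_width: 0.0623
finger_force: 44.0
clock: 20.7
eef_pos: [0.5562, 0.1616, 0.1009]
tcp_rot: [180.0, -0.0, 13.2]
contact_force: [0.5, 0.6, -0.6]
grip_width: 0.062
finger_force: 44.0
```

```bash
python3 -m creep '[[55,0,1.5,1,0],[55,0,0,0,0]]'; python3 -m creep '[[55,0,0,1,0],[55,0,0,0,0]]'
```

```text
clock: 20.9
eef_pos: [0.5565, 0.1598, 0.0998]
tcp_rot: [180.0, -0.0, 13.2]
contact_force: [-0.4, -0.3, -0.6]
grip_width: 0.0619
finger_force: 44.0
clock: 21.1
eef_pos: [0.5564, 0.1601, 0.0987]
tcp_rot: [180.0, 0.0, 13.2]
contact_force: [0.9, -0.5, 0.1]
grip_width: 0.062
finger_force: 44.0
```

```bash
python3 -m creep '[[55,0,0,1,0],[55,0,0,0,0]]'; python3 -m creep '[[55,0,0,0.5,0],[55,0,0,0,0]]'
```

```text
clock: 21.3
eef_pos: [0.5565, 0.1602, 0.0982]
tcp_rot: [180.0, -0.0, 13.2]
contact_force: [-0.9, -0.7, 2.6]
grip_width: 0.0621
finger_force: 44.4
clock: 21.5
eef_pos: [0.5565, 0.1602, 0.0982]
tcp_rot: [180.0, -0.0, 13.2]
contact_force: [-2.3, -1.1, 5.5]
grip_width: 0.0623
finger_force: 44.8
```

```bash
python3 -m creep '[[76,0,0,0,0],[85,0,0,0,0],[85,0,0,0,0],[85,0,0,0,0],[85,0,0,-10,0],[85,0,0,-30,0],[85,0,0,-40,0.129],[85,-10,35,0,0.129],[85,-10,35,0,0],[85,-10,35,0,0]]'
python3 -m creep '[[85,-10,35,0,0],[85,0,35,0,0],[85,0,35,0,0],[85,0,35,0,0],[85,0,35,0,0],[85,0,35,0,0],[85,0,35,0,0],[85,0,0,0,0],[85,0,0,0,0]]'
python3 - <<'E'
from h import *
c=cam("top");a=cv2.resize(c["frame"][170:320,205:355,::-1],None,fx=4,fy=4,interpolation=cv2.INTER_CUBIC);
im=c["frame"][:,:,::-1].copy(); im=im[130:330,220:540]
cv2.imwrite("pics/f.png",cv2.resize(im,None,fx=2.5,fy=2.5,interpolation=cv2.INTER_CUBIC)); print(r.get_obs()["eef_pos"])
E
```

```text
clock: 22.5
eef_pos: [0.5281, 0.0541, 0.1785]
tcp_rot: [180.0, -0.1, -1.5]
contact_force: [-0.1, -0.6, -1.2]
grip_width: 0.0854
finger_force: 0.0
clock: 23.4
eef_pos: [0.5115, -0.1904, 0.1778]
tcp_rot: [-180.0, -0.0, -1.7]
contact_force: [0.8, 0.4, 0.8]
grip_width: 0.0848
finger_force: 0.0
[ 0.51172229 -0.18901128  0.17773509]
```

View pics/f.png

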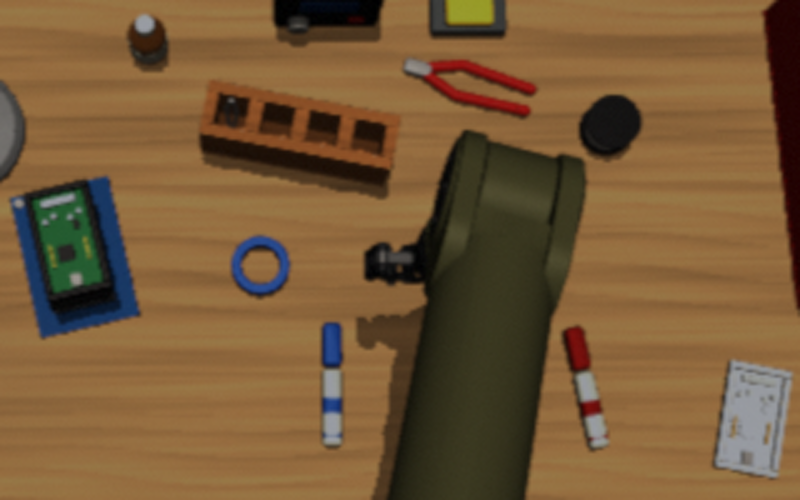

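```bash
python3 - <<'E'
from h import *
plan(.4685,-.1018,.1,-1.9)
E
python3 -m creep '[[50,-14,-29,0,0],[50,-14,-29,0,0],[50,-14,-29,20,0],[50,0,0,40,0],[50,0,0,40,0],[50,0,0,0,0],[50,0,0,0,0],[50,0,0,0,0]]'
python3 - <<'E'
from h import *
plan(.4685,-.1018,.024,-1.9)
E
```

```text
turn first 0.006 then mm [-46.1 -85.7  77.7]
clock: 24.25
eef_pos: [0.4737, -0.1014, 0.0795]
tcp_rot: [180.0, -0.2, -1.5]
contact_force: [-0.5, 1.0, 1.6]
grip_width: 0.0499
finger_force: 0.0
turn first 0.007 then mm [-5.1  0.5 55.5]
```

```bash
python3 -m creep '[[50,-4.5,0.5,30,0],[50,0,0,20,0],[50,0,0,0,0],[50,0,0,3,0],[50,0,0,0,0],[50,0,0,0,0]]'
python3 - <<'E'
from h import *
plan(.4685,-.1018,.024,-1.9)
E
python3 -m creep '[[10,0,0,0,0],[10,0,0,0,0],[10,0,0,0,0],[10,0,0,0,0],[10,0,0,0,0],[10,0,0,0,0],[10,0,0,-20,0],[10,0,0,-20,0],[10,0,0,-20,0],[10,0,0,0,0]]' 20
```

```text
clock: 24.85
eef_pos: [0.4685, -0.1023, 0.0256]
tcp_rot: [180.0, -0.1, -1.6]
contact_force: [0.5, 0.1, 0.0]
grip_width: 0.0502
finger_force: 0.0
turn first 0.006 then mm [ 0.  -0.5  1.6]
clock: 25.85
eef_pos: [0.4691, -0.1024, 0.0864]
tcp_rot: [179.9, -0.3, -1.6]
contact_force: [0.0, -0.4, 0.0]
grip_width: 0.0198
finger_force: 20.7
```

```bash
python3 -m creep '[[10,0,0,-30,0],[10,0,0,-30,0],[10,0,0,-30,0],[10,0,0,0,0],[10,0,0,0,0]]'
cat >> h.py <<'E'
def blobs(c,col,box,amin=4):
    im=c["frame"].astype(int); R,G,B=im[...,0],im[...,1],im[...,2]
    m={"blue":(B>90)&(B>R*1.6)&(B>G*1.3),"red":(R>90)&(R>2.2*G)&(R>2.2*B),"white":(im.min(2)>125)&(im.max(2)-im.min(2)<35)}[col].astype(np.uint8)
    k=np.zeros_like(m); u0,v0,u1,v1=box; k[v0:v1,u0:u1]=m[v0:v1,u0:u1]
    n,_,st,ce=cv2.connectedComponentsWithStats(k,connectivity=8)
    return [(np.round(ce[i],1).tolist(),st[i].tolist()) for i in range(1,n) if st[i][4]>=amin]
E
python3 - <<'E'
from h import *
s=cam("scene");c=cam("top");p=r.get_obs()["eef_pos"];print(p)
for n,q in(("scene",s),("top",c)):
    u,v=px(q,p-[0,0,.01]); print(n,u,v,"horiz end",px(q,p-[.1,0,.01]),"hang end",px(q,p-[0,0,.12]))
    b=[int(u-70),int(v-70),int(u+70),int(v+70)]
    print("blue",blobs(q,"blue",b)); print("white",blobs(q,"white",b))
E
```

```text
clock: 26.35
eef_pos: [0.4671, -0.1021, 0.1737]
tcp_rot: [180.0, 0.0, -1.6]
contact_force: [-0.9, -0.9, -1.2]
grip_width: 0.0194
finger_force: 20.6
[ 0.46619668 -0.10185796  0.17249075]
scene 329.7588929649438 214.03500884560714 horiz end [356.76019812 204.17898264] hang end [330.05468864 238.8381915 ]
blue [([349.1, 207.6], [347, 206, 5, 4, 15]), ([326.4, 214.9], [325, 213, 3, 5, 9]), ([320.0, 269.6], [312, 263, 18, 14, 107])]
white [([370.0, 156.9], [342, 144, 57, 33, 1359]), ([297.6, 174.9], [283, 168, 30, 14, 256]), ([317.8, 195.9], [316, 194, 4, 5, 13]), ([309.5, 200.3], [306, 198, 8, 6, 26]), ([353.9, 205.7], [352, 204, 5, 4, 14]), ([343.9, 209.2], [341, 208, 7, 4, 16]), ([315.8, 226.4], [315, 226, 3, 2, 5])]
top 356.6940948449294 258.9672251606114 horiz end [357.53125203 302.77624111] hang end [353.55631349 263.63990155]
blue [([323.6, 235.5], [313, 225, 22, 22, 198])]
white [([408.2, 298.9], [402, 297, 13, 5, 34])]
```

```bash
python3 -m creep '[[18,0,0,24,0],[18,0,0,24,0],[18,0,0,0,0],[18,0,0,0,0]]'; python3 -m creep '[[19,0,0,0,0],[19,0,0,0,0]]'; python3 -m creep '[[19.4,0,0,0,0],[19.4,0,0,0,0]]'; python3 -m creep '[[19.6,0,0,0,0],[19.6,0,0,0,0]]'
```

```text
clock: 26.85
eef_pos: [0.4665, -0.1018, 0.1253]
tcp_rot: [-179.9, 0.2, -1.6]
contact_force: [0.0, -0.4, 0.1]
grip_width: 0.0194
finger_force: 20.6
clock: 27.05
eef_pos: [0.4681, -0.1021, 0.1273]
tcp_rot: [180.0, -0.1, -1.6]
contact_force: [-0.1, 0.2, -0.6]
grip_width: 0.0193
finger_force: 20.6
clock: 27.25
eef_pos: [0.4677, -0.1021, 0.1269]
tcp_rot: [180.0, -0.1, -1.6]
contact_force: [-0.2, 0.1, -0.7]
grip_width: 0.0194
finger_force: 20.6
clock: 27.45
eef_pos: [0.4674, -0.102, 0.1264]
tcp_rot: [180.0, -0.0, -1.6]
contact_force: [0.1, 0.3, -0.9]
grip_width: 0.0201
finger_force: 14.6
```

```bash
cat > look.py <<'E'
from h import *
s=cam("scene");p=r.get_obs()["eef_pos"];print(p)
u,v=px(s,p-[0,0,.003]); print("tcp",u,v,"horiz band/end",px(s,p-[.07,0,.003]),px(s,p-[.112,0,.003]),"hang band/end",px(s,p-[0,0,.073]),px(s,p-[0,0,.115]))
b=[int(u-50),int(v-30),int(u+50),int(v+50)]
print("blue",blobs(s,"blue",b)); print("red",blobs(s,"red",b));print("white",blobs(s,"white",b))
E
python3 -m creep '[[19.8,0,0,0,0],[19.8,0,0,0,0]]'|tail -2;python3 -m creep '[[19.9,0,0,0,0],[19.9,0,0,0,0]]'|tail -2; python3 look.py
```

```text
grip_width: 0.0201
finger_force: 8.2
grip_width: 0.0194
finger_force: 3.6
[ 0.46731286 -0.10198727  0.12626159]
tcp 329.5459966620607 223.22557575358513 horiz band/end [348.26239408 216.27132056] [359.25284814 212.18771299] hang band/end [329.74024651 238.76094094] [329.8516895  247.67372749]
blue [([348.9, 218.8], [347, 217, 5, 5, 14]), ([327.2, 226.5], [326, 224, 3, 6, 13]), ([320.3, 267.2], [312, 263, 18, 10, 72])]
red [([314.8, 197.9], [313, 197, 4, 3, 10]), ([300.8, 204.9], [296, 202, 11, 7, 40])]
white [([316.6, 195.8], [316, 195, 2, 3, 5]), ([309.5, 200.2], [306, 198, 8, 6, 28]), ([354.4, 216.1], [351, 214, 8, 5, 19]), ([343.6, 220.2], [341, 219, 6, 4, 14]), ([315.8, 226.4], [315, 226, 3, 2, 5])]
```

```bash
python3 -m creep '[[19.93,0,0,0,0],[19.93,0,0,0,0]]'|tail -1;python3 look.py|grep -E "blue|hang"; python3 -m creep '[[19.95,0,0,0,0],[19.95,0,0,0,0]]'|tail -1; python3 look.py|grep -E "blue"; python3 -m creep '[[19.96,0,0,0,0],[19.96,0,0,0,0]]'|tail -1;python3 look.py|grep blue
```

```text
finger_force: 2.5
tcp 329.5397584152378 223.21585145928745 horiz band/end [348.25616172 216.26175581] [359.24662023 212.17824155] hang band/end [329.73418116 238.7514237 ] [329.84572336 247.66433068]
blue [([348.9, 218.8], [347, 217, 5, 5, 14]), ([327.2, 226.5], [326, 224, 3, 6, 13]), ([320.3, 267.2], [312, 263, 18, 10, 72])]
finger_force: 1.7
blue [([326.7, 226.5], [325, 224, 4, 6, 15]), ([347.5, 226.8], [346, 225, 4, 4, 8]), ([336.5, 226.5], [336, 226, 2, 2, 4]), ([320.3, 267.2], [312, 263, 18, 10, 72])]
finger_force: 1.4
blue [([326.9, 225.2], [325, 223, 4, 5, 12]), ([320.3, 267.2], [312, 263, 18, 10, 72])]
```

```bash
python3 -m creep '[[19.96,0,0,0,0],[19.96,0,0,0,0],[19.96,0,0,0,0],[19.96,0,0,0,0]]'|tail -1;python3 look.py
```

```text
finger_force: 1.4
[ 0.46729656 -0.10197934  0.12626565]
tcp 329.5515676754581 223.22444611227712 horiz band/end [348.26791785 216.27019585] [359.25834381 212.1865913 ] hang band/end [329.74566269 238.75986531] [329.85701684 247.67268225]
blue [([327.0, 225.2], [325, 223, 4, 5, 13]), ([320.3, 267.2], [312, 263, 18, 10, 72])]
red [([314.8, 197.9], [313, 197, 4, 3, 10]), ([300.8, 204.9], [296, 202, 11, 7, 40])]
white [([316.6, 195.8], [316, 195, 2, 3, 5]), ([309.5, 200.2], [306, 198, 8, 6, 28]), ([315.8, 226.4], [315, 226, 3, 2, 5])]
```

```bash
python3 - <<'E'
from h import *
s=cam("scene"); c=cam("top"); a=cv2.resize(s["frame"][195:265,295:375,::-1],None,fx=7,fy=7,interpolation=cv2.INTER_CUBIC)
cv2.imwrite("pics/g.png",a)
E
```

```text
(no output)
```

View pics/g.png

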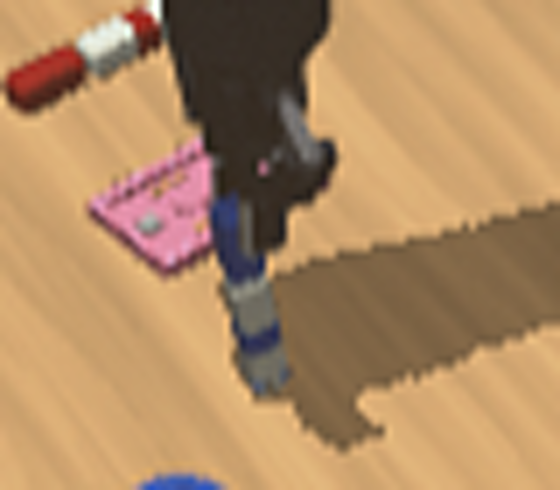

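The marker hangs nearly upright, with its cap in the jaws and its lower end at scene px (333,250), about 10° off plumb. I'll firm the grip and lift.

```bash
python3 -m creep '[[15,0,0,0,0],[15,0,0,0,0],[15,0,0,0,0],[15,0,0,-40,0],[15,0,0,-40,0],[15,0,0,-40,0.15],[15,0,0,0,0],[15,0,0,0,0]]' 20; python3 - <<'E'
from h import *
c=cam("top");s=cam("scene")
for p in [(368,184.75),(349.5,181),(331,177.5)]: print(w(c,*p,.085))
for z in (.0,.01,.02): print("end was",w(s,333.3,250.4,z))
plan(.6597,-.1375,.24,-10.4)
plan(.676,-.047,.24,-10.4)
p=r.get_obs()["eef_pos"]; print(p,px(s,p-[0,0,.07]),px(s,p-[0,0,.12]))
im=s["frame"]; u,v=px(s,p-[0,0,.07]); print(int(u),int(v))
g=cv2.cvtColor(im,cv2.COLOR_RGB2HSV)
# bluish/greyish (non wood) mask rows around marker
for vv in range(int(v)-12,int(v)+22,2):
    row=im[vv,int(u)-15:int(u)+25].astype(int); m=np.where(row[:,2]>row[:,0]*.85)[0]
    print(vv,(m+int(u)-15).tolist())
E
```

```text
clock: 30.0
eef_pos: [0.4678, -0.1021, 0.2472]
tcp_rot: [180.0, -0.1, -10.1]
contact_force: [-0.2, 0.8, -0.6]
grip_width: 0.0194
finger_force: 20.9
[ 0.65837647 -0.13898279  0.085     ]
[ 0.66818922 -0.09337754  0.085     ]
[ 0.67737507 -0.0477319   0.085     ]
end was [ 0.45801105 -0.094722    0.        ]
end was [ 0.46274605 -0.08600228  0.01      ]
end was [ 0.46748105 -0.07728257  0.02      ]
turn first 0.005 then mm [196.4   0.2   5.1]
turn first 0.005 then mm [196.1 -91.8   5.1]
[ 0.46655931 -0.10189377  0.24506132] [329.61760222 211.08531452] [329.75894952 222.75548288]
329 211
199 [318, 319, 325, 326, 327]
201 [325, 326, 327, 328, 334]
203 [326, 327, 328, 329, 330, 331]
205 [326, 327, 328, 329, 330, 331, 332]
207 [327, 328, 329, 330, 331, 332]
209 [327, 328, 329, 330, 331, 332]
211 [328, 329, 330, 331, 332, 333]
213 [328, 329, 330, 331, 332, 333]
215 [328, 329, 330, 331, 332, 333, 334]
217 [326, 328, 329, 330, 331, 332, 333, 334, 335]
219 [330, 331, 333, 334, 335, 336]
221 [330, 331, 332, 333, 334, 335]
223 [330, 331, 332, 333, 334, 335]
225 []
227 [315, 316, 317]
229 []
231 [319]
```

```bash
python3 -m creep '[[15,30,0,0,0],[15,30,0,0,0],[15,30,0,0,0],[15,30,0,0,0],[15,30,0,0,0],[15,30,0,0,0],[15,35,0,0,0],[15,0,0,0,0],[15,0,0,0,0]]'; python3 - <<'E'
from h import *
plan(.6787,-.1416,.215,-10.4)
E
```

```text
clock: 31.0
eef_pos: [0.6782, -0.1395, 0.2432]
tcp_rot: [-180.0, 0.3, -10.1]
contact_force: [-0.2, 0.4, -0.3]
grip_width: 0.0198
finger_force: 20.8
turn first 0.005 then mm [ 0.8  2.  28.2]
```

```bash
python3 -m creep '[[15,1,2,20,0],[15,0,0,16,0],[15,0,0,0,0],[15,0,0,0,0]]'; python3 -m creep '[[15,0,0,8,0],[15,0,0,8,0],[15,0,0,0,0]]'; python3 - <<'E'
from h import *
p=r.get_obs()["eef_pos"]; print(p); s=cam("scene")
print("pocket",px(s,[.659,-.138,.085]),"tcp",px(s,p), "corners",[px(s,[.659+a,-.138+b,.085]).round(1).tolist() for a in(-.016,.016) for b in (-.016,.016)])
im=s["frame"]; u,v=px(s,[.659,-.138,.1])
for vv in range(int(v)-26,int(v)+14,2):
    row=im[vv,int(u)-20:int(u)+25].astype(int); m=np.where(row[:,2]>row[:,0]*.8)[0]
    print(vv,(m+int(u)-20).tolist())
crop(s,int(u)-40,int(v)-40,int(u)+40,int(v)+30,8,"h")
E
```

```text
clock: 31.4
eef_pos: [0.6785, -0.1419, 0.2098]
tcp_rot: [180.0, 0.1, -10.1]
contact_force: [0.5, 0.2, 0.3]
grip_width: 0.0194
finger_force: 22.4
clock: 31.7
eef_pos: [0.6845, -0.1428, 0.2032]
tcp_rot: [179.9, -1.0, -10.2]
contact_force: [1.3, -0.9, 22.0]
grip_width: 0.019
finger_force: 28.7
[ 0.68449479 -0.14279599  0.20315876]
pocket [271.95613556 244.91011192] tcp [260.34963581 219.22268263] corners [[274.5, 240.2], [278.5, 246.3], [265.4, 243.6], [269.4, 249.7]]
215 [260, 262, 263, 264, 265]
217 []
219 [255, 256, 257]
221 [255, 256, 257, 258, 265]
223 [256, 257, 258, 259, 265]
225 [257, 258, 259, 260, 265]
227 [258, 259, 260]
229 [259, 260, 261, 262, 263, 264]
231 [260, 261, 262, 263, 264, 265]
233 [260, 261, 262, 263, 264, 265, 266]
235 [262, 263, 264, 265, 266, 267]
237 [263, 264, 265, 266, 267, 268]
239 [263, 264, 265, 266, 267, 268, 269]
241 [264, 265, 266, 267, 268, 269]
243 [265, 266, 267, 268, 269, 270, 271]
245 [266, 267, 268, 269, 270, 271]
247 [267, 268]
249 []
251 []
253 []
```

```bash
python3 -m creep '[[15,0,0,-8,0],[15,0,0,-8,0],[15,0,0,0,0],[15,-9,0,0,0],[15,0,0,0,0],[15,0,0,0,0]]'; cat > look2.py <<'E'
from h import *
import sys
P=np.array([float(sys.argv[1]),float(sys.argv[2]),.085])
p=r.get_obs()["eef_pos"]; s=cam("scene")
print(p,"pocket",px(s,P).round(1),"corners",[px(s,P+[a,b,0]).round(1).tolist() for a in(-.016,.016) for b in (-.016,.016)])
im=s["frame"]; u,v=px(s,P+[0,0,.015])
for vv in range(int(v)-26,int(v)+14,3):
    row=im[vv,int(u)-20:int(u)+25].astype(int); m=np.where(row[:,2]>row[:,0]*.8)[0]+int(u)-20
    if len(m): print(vv,m.min(),m.max(),len(m))
E
python3 look2.py .659 -.138
```

```text
clock: 32.35
eef_pos: [0.67, -0.1404, 0.2095]
tcp_rot: [180.0, 0.1, -10.1]
contact_force: [-0.5, -0.4, -0.4]
grip_width: 0.0195
finger_force: 25.7
[ 0.67002496 -0.14040447  0.20951224] pocket [272.  244.9] corners [[274.5, 240.2], [278.5, 246.3], [265.4, 243.6], [269.4, 249.7]]
215 261 261 1
218 260 262 3
221 261 264 4
224 262 264 3
227 264 269 6
230 265 271 7
233 267 272 6
236 268 274 7
239 269 275 7
242 271 276 6
```

```bash
python3 -m creep '[[15,2,0,0,0],[15,0,0,8,0],[15,0,0,8,0],[15,0,0,0,0],[15,0,0,0,0]]'; python3 look2.py .659 -.138
```

```text
clock: 32.9
eef_pos: [0.6724, -0.1408, 0.1935]
tcp_rot: [180.0, 0.1, -10.2]
contact_force: [-0.7, 0.0, -0.5]
grip_width: 0.0191
finger_force: 25.8
[ 0.67239856 -0.14077223  0.19353859] pocket [272.  244.9] corners [[274.5, 240.2], [278.5, 246.3], [265.4, 243.6], [269.4, 249.7]]
215 263 271 9
221 259 262 4
224 260 269 5
227 261 264 4
230 263 268 6
233 265 270 6
236 266 271 6
239 267 273 7
242 268 274 7
245 270 275 6
248 271 274 4
```

```bash
python3 -m creep '[[15,-1,0,7,0],[15,-1,0,7,0],[15,0,0,0,0],[15,0,0,0,0]]'; python3 look2.py .659 -.138|tail -4;  python3 -m creep '[[15,-2,0,6,0],[15,-2,0,6,0],[15,0,0,0,0],[15,0,0,0,0]]'; python3 look2.py .659 -.138|tail -4
```

```text
clock: 33.35
eef_pos: [0.6707, -0.1406, 0.18]
tcp_rot: [180.0, 0.0, -10.2]
contact_force: [0.0, -0.5, -1.3]
grip_width: 0.0197
finger_force: 25.7
239 267 272 6
242 268 274 7
245 269 275 7
248 271 276 6
clock: 33.8
eef_pos: [0.6665, -0.1397, 0.1678]
tcp_rot: [180.0, 0.0, -10.2]
contact_force: [2.2, -0.6, -1.4]
grip_width: 0.0195
finger_force: 25.7
239 267 272 6
242 268 273 6
245 269 275 7
248 270 275 6
```

```bash
python3 -m creep '[[15,-3,0,5,0],[15,-2,0,5,0],[15,0,0,0,0],[15,0,0,0,0]]'; python3 -m creep '[[15,-2,0,6,0],[15,-2,0,6,0],[15,0,0,0,0],[15,0,0,0,0]]'; python3 -c "
from h import *
plan(.659,-.138,.125,-10.4)"
```

```text
clock: 34.25
eef_pos: [0.6613, -0.1388, 0.1577]
tcp_rot: [180.0, 0.1, -10.2]
contact_force: [2.2, 0.7, -1.4]
grip_width: 0.0195
finger_force: 25.8
clock: 34.65
eef_pos: [0.6573, -0.1381, 0.1456]
tcp_rot: [180.0, 0.1, -10.1]
contact_force: [1.0, 0.9, -1.0]
grip_width: 0.0197
finger_force: 25.8
turn first 0.004 then mm [ 1.7 -0.4 20.6]
```

```bash
python3 -m creep '[[15,0,0,6,0],[15,0,0,6,0],[15,0,0,0,0],[15,0,0,0,0]]'; python3 -m creep '[[15,0,0,4,0],[15,0,0,0,0],[15,0,0,0,0]]'
```

```text
clock: 35.05
eef_pos: [0.6576, -0.1381, 0.1338]
tcp_rot: [180.0, 0.1, -10.2]
contact_force: [-0.2, 0.7, -1.7]
grip_width: 0.0192
finger_force: 25.9
clock: 35.35
eef_pos: [0.6577, -0.1381, 0.1301]
tcp_rot: [180.0, 0.0, -10.2]
contact_force: [1.7, 0.0, -0.6]
grip_width: 0.0195
finger_force: 25.9
```

```bash
python3 -m creep '[[15,0,0,4,0],[15,0,0,0,0],[15,0,0,0,0]]'; python3 look2.py .659 -.138
```

```text
clock: 35.65
eef_pos: [0.6578, -0.1381, 0.1261]
tcp_rot: [180.0, 0.0, -10.2]
contact_force: [-1.1, 0.4, -0.5]
grip_width: 0.0196
finger_force: 25.9
[ 0.65777051 -0.13814219  0.12608872] pocket [272.  244.9] corners [[274.5, 240.2], [278.5, 246.3], [265.4, 243.6], [269.4, 249.7]]
218 276 276 1
221 273 273 1
224 271 274 4
227 272 275 4
230 271 277 7
233 274 274 1
236 266 268 3
239 267 276 5
242 268 276 4
245 268 274 7
248 269 274 6
```

```bash
python3 -m creep '[[15,0,0,3,0],[15,0,0,0,0],[15,0,0,0,0]]'; python3 -m creep '[[15,0,0,2,0],[15,0,0,0,0],[15,0,0,0,0]]'
```

```text
clock: 36.0
eef_pos: [0.6582, -0.1382, 0.1237]
tcp_rot: [180.0, -0.0, -10.2]
contact_force: [-0.3, 0.1, 1.1]
grip_width: 0.0195
finger_force: 26.2
clock: 36.3
eef_pos: [0.6587, -0.1383, 0.1235]
tcp_rot: [180.0, -0.1, -10.2]
contact_force: [-1.9, 1.1, 8.8]
grip_width: 0.0193
finger_force: 27.2
```

```bash
python3 -m creep '[[20,0,0,-1,0],[24,0,0,0,0],[30,0,0,0,0],[32,0,0,0,0],[32,0,0,-20,0],[32,0,0,-40,0],[32,0,0,-40,0],[32,0,0,-10,0],[32,0,0,0,0]]'; python3 - <<'E'
from h import *
s=cam("scene");c=cam("top")
print("expect top of marker",px(s,[.659,-.138,.13]),px(c,[.659,-.138,.13]))
print(blobs(s,"blue",(240,200,300,260),2)); print(blobs(c,"blue",(350,160,400,210),2))
print("red",blobs(c,"red",(430,230,480,330)),blobs(c,"white",(430,230,480,330)))
# red extents
im=c["frame"].astype(int); R,G,B=im[...,0],im[...,1],im[...,2]
E
```

```text
clock: 37.2
eef_pos: [0.659, -0.1382, 0.2346]
tcp_rot: [180.0, -0.2, -10.2]
contact_force: [0.5, 0.0, -1.3]
grip_width: 0.0321
finger_force: 0.0
expect top of marker [270.73511036 234.76863106] [369.26326239 180.2160993 ]
[([272.2, 236.2], [270, 234, 6, 5, 22]), ([271.5, 242.0], [271, 242, 2, 1, 2]), ([271.0, 244.5], [271, 244, 1, 2, 2])]
[]
red [([451.1, 268.6], [447, 261, 9, 16, 98]), ([456.4, 292.5], [453, 290, 7, 6, 30])] [([454.4, 284.2], [451, 279, 8, 11, 59]), ([458.4, 301.6], [455, 296, 8, 12, 62])]
```

```bash
python3 -m creep '[[50,0,0,0,-0.117],[50,0,0,0,-0.117],[50,0,0,0,-0.117],[50,0,0,0,0]]'; python3 - <<'E'
from h import *
plan(.4632,-.3496,.1,9.9)
E
```

```text
clock: 37.7
eef_pos: [0.6568, -0.1381, 0.2295]
tcp_rot: [-179.9, 0.2, 10.0]
contact_force: [0.1, 0.1, 1.0]
grip_width: 0.0497
finger_force: 0.0
turn first 0.001 then mm [-227.1  175.1  129.5]
```

```bash
python3 -m creep '[[50,-32,25,0,0],[50,-32,25,0,0],[50,-32,25,0,0],[50,-32,25,0,0],[50,-33,25,20,0],[50,-33,25,30,0],[50,-33,25,30,0],[50,0,0,40,0],[50,0,0,0,0],[50,0,0,0,0]]'; python3 - <<'E'
from h import *
plan(.4632,-.3496,.025,9.9)
E
```

```text
clock: 38.7
eef_pos: [0.4659, -0.3471, 0.1129]
tcp_rot: [-179.9, 0.1, 9.9]
contact_force: [0.2, 0.1, -0.1]
grip_width: 0.05
finger_force: 0.0
turn first 0.001 then mm [-3.1  2.  87.9]
```

```bash
python3 -m creep '[[50,-3,2,40,0],[50,0,0,30,0],[50,0,0,0,0],[50,0,0,17,0],[50,0,0,0,0],[50,0,0,0,0]]'; python3 - <<'E'
from h import *
plan(.4632,-.3496,.025,9.9)
E
```

```text
clock: 39.3
eef_pos: [0.465, -0.3511, 0.0289]
tcp_rot: [179.9, -0.1, 10.0]
contact_force: [-0.3, -0.5, -0.2]
grip_width: 0.0503
finger_force: 0.0
turn first 0.002 then mm [-1.5 -1.8  3.9]
```

```bash
python3 -m creep '[[50,-1.5,-1.5,4,0],[50,0,0,0,0],[10,0,0,0,0],[10,0,0,0,0],[10,0,0,0,0],[10,0,0,0,0],[10,0,0,-35,0],[10,0,0,-40,0],[10,0,0,-38,0],[10,0,0,0,0]]' 20; python3 -m creep '[[19.8,0,0,0,0],[19.8,0,0,0,0],[19.9,0,0,0,0],[19.93,0,0,0,0],[19.95,0,0,0,0],[19.95,0,0,0,0],[19.96,0,0,0,0],[19.96,0,0,0,0]]'; python3 look.py
```

```text
clock: 40.3
eef_pos: [0.4647, -0.3518, 0.1416]
tcp_rot: [179.5, -0.4, 10.0]
contact_force: [0.7, -0.5, -0.3]
grip_width: 0.0195
finger_force: 20.8
clock: 41.1
eef_pos: [0.4615, -0.3497, 0.1356]
tcp_rot: [180.0, 0.0, 10.0]
contact_force: [0.3, 0.2, -0.2]
grip_width: 0.0203
finger_force: 1.5
[ 0.46153808 -0.3497044   0.13563275]
tcp 297.6136864013567 179.5909372875718 horiz band/end [315.17984288 173.74796354] [325.51325909 170.31079276] hang band/end [298.60888588 194.97821539] [299.18193817 203.83846408]
blue []
red [([255.1, 165.8], [247, 149, 20, 36, 557]), ([295.3, 181.6], [294, 180, 3, 4, 9])]
white [([341.1, 152.5], [332, 149, 15, 12, 97]), ([288.4, 176.6], [283, 171, 11, 11, 78]), ([300.5, 174.0], [300, 173, 2, 3, 4]), ([310.4, 175.5], [308, 172, 5, 7, 19]), ([333.2, 216.8], [330, 214, 7, 6, 19]), ([315.8, 226.4], [315, 226, 3, 2, 5])]
```

```bash
cat > look3.py <<'E'
from h import *
p=r.get_obs()["eef_pos"]; s=cam("scene"); im=s["frame"].astype(int)
u,v=px(s,p-[0,0,.003]); print(r.get_obs()["finger_force"],"tcp",u,v,"hang end",px(s,p-[0,0,.115]).round(1))
for vv in range(int(v)-10,int(v)+34,3):
    row=im[vv,int(u)-12:int(u)+32]; m=np.where(row[:,1]<row[:,0]*.5)[0]+int(u)-12; k=np.where((row[:,2]>row[:,0]*.8)&(row[:,0]>60))[0]+int(u)-12
    print(vv,"red",m.tolist(),"wht",k.tolist())
E
python3 -m creep '[[19.96,0,0,0,0],[19.96,0,0,0,0],[19.96,0,0,0,0],[19.96,0,0,0,0]]'|tail -1; python3 look3.py
```

```text
finger_force: 1.5
1.4731231704354286 tcp 297.6209468159239 179.5892182978999 hang end [299.2 203.8]
169 red [] wht [304, 305, 306, 307, 308]
172 red [] wht [285, 286, 288, 289, 290, 291, 307, 311]
175 red [] wht [285, 286, 287, 288, 289, 290, 291, 292, 293, 294, 300, 301, 309, 310, 311, 312]
178 red [] wht [285, 286, 287, 288, 289, 290, 291, 292, 293, 306, 307, 308, 309, 310, 311, 312]
181 red [294, 295, 296, 297] wht [286, 287, 288, 289, 290, 291, 292, 298, 299]
184 red [296] wht [298, 299]
187 red [297] wht []
190 red [] wht [301, 302, 303]
193 red [] wht [300, 301, 302, 303, 304]
196 red [304, 305] wht []
199 red [] wht [305, 306, 307]
202 red [] wht [304, 306, 307]
205 red [] wht []
208 red [] wht []
211 red [] wht []
```

```bash
python3 -m creep '[[19.97,0,0,0,0],[19.97,0,0,0,0],[19.97,0,0,0,0]]'|tail -1; python3 look3.py | tail -7;  python3 -m creep '[[19.98,0,0,0,0],[19.98,0,0,0,0],[19.98,0,0,0,0]]'|tail -1; python3 look3.py|tail -7
```

```text
finger_force: 1.1
193 red [] wht [300, 301, 302, 303, 304]
196 red [304, 305] wht []
199 red [] wht [305, 306, 307]
202 red [] wht [304, 306, 307]
205 red [] wht []
208 red [] wht []
211 red [] wht []
finger_force: 0.7
193 red [] wht [300, 301, 302, 303, 304]
196 red [304, 305] wht []
199 red [] wht [305, 306, 307]
202 red [] wht [304, 306, 307]
205 red [] wht []
208 red [] wht []
211 red [] wht []
```

```bash
python3 -m creep '[[15,0,0,0,0],[15,0,0,0,0],[15,0,0,0,0],[15,0,0,-40,0],[15,0,0,-40,0.119],[15,0,0,-40,0.119],[15,0,0,0,0.119],[15,0,0,0,0]]' 20; python3 - <<'E'
from h import *
plan(.6894,-.0497,.245,-10.2)
E
```

```text
clock: 43.1
eef_pos: [0.4621, -0.35, 0.2572]
tcp_rot: [179.9, -0.1, -10.5]
contact_force: [-0.2, 0.3, -1.0]
grip_width: 0.0196
finger_force: 20.9
turn first -0.005 then mm [ 170.5 -335.8   12.2]
```

```bash
python3 -m creep '[[15,17,-34,0,0],[15,17,-34,0,0],[15,17,-34,0,0],[15,17,-34,0,0],[15,17,-34,0,0],[15,17,-34,0,0],[15,17,-33,0,0],[15,17,-33,0,0],[15,17,-33,0,0],[15,17,-33,0,0]]'; python3 -m creep '[[15,0,0,0,0],[15,0,0,0,0],[15,0,0,10,0],[15,0,0,0,0]]'; python3 - <<'E'
from h import *
plan(.6894,-.0497,.21,-10.2)
E
python3 look2.py .6766 -.0474
```

```text
clock: 44.1
eef_pos: [0.6899, -0.0492, 0.2537]
tcp_rot: [180.0, 0.2, -10.3]
contact_force: [-0.2, -0.1, -0.1]
grip_width: 0.0198
finger_force: 20.9
clock: 44.5
eef_pos: [0.6884, -0.0524, 0.2432]
tcp_rot: [179.9, 0.2, -10.6]
contact_force: [-0.8, -0.0, -0.4]
grip_width: 0.0196
finger_force: 20.9
turn first -0.007 then mm [ 0.5 -2.9 33.2]
[ 0.68841317 -0.05242543  0.24322667] pocket [278.6 264.8] corners [[281.2, 259.8], [285.5, 266.3], [271.8, 263.4], [276.0, 270.0]]
235 269 275 2
241 270 278 9
244 270 280 11
247 271 277 7
250 282 284 3
253 279 283 5
256 282 283 2
268 281 281 1
271 281 281 1
274 281 282 2
```

```bash
python3 -m creep '[[15,4,-2.5,15,0],[15,0,0,15,0],[15,0,0,0,0],[15,0,0,0,0]]'; python3 look2.py .6766 -.0474; python3 -c "
from h import *
s=cam('scene'); print([px(s,[.6766,-.0474,z]).round(1) for z in (.09,.1,.11)])"
```

```text
clock: 44.95
eef_pos: [0.6937, -0.0487, 0.2144]
tcp_rot: [180.0, 0.1, -10.5]
contact_force: [-0.2, -1.0, 0.7]
grip_width: 0.0192
finger_force: 20.9
[ 0.69372265 -0.04872118  0.21442714] pocket [278.6 264.8] corners [[281.2, 259.8], [285.5, 266.3], [271.8, 263.4], [276.0, 270.0]]
241 268 275 3
244 269 276 2
247 276 277 2
250 272 278 7
253 273 279 7
259 280 284 5
262 279 283 5
268 281 281 1
271 281 281 1
274 281 282 2
[array([278.5, 263.7]), array([278.2, 261.5]), array([278. , 259.2])]
```

```bash
python3 -m creep '[[15,3,0,0,0],[15,0,0,8,0],[15,0,0,8,0],[15,0,0,0,0],[15,0,0,0,0]]'; python3 look2.py .6766 -.0474
```

```text
clock: 45.55
eef_pos: [0.6985, -0.0493, 0.2007]
tcp_rot: [-180.0, -0.2, -10.5]
contact_force: [2.8, -1.5, 3.7]
grip_width: 0.0195
finger_force: 21.8
[ 0.6984781  -0.04925062  0.20066322] pocket [278.6 264.8] corners [[281.2, 259.8], [285.5, 266.3], [271.8, 263.4], [276.0, 270.0]]
235 267 276 10
244 267 276 4
247 267 276 5
250 275 275 1
253 271 277 7
256 272 278 7
262 279 283 5
265 278 284 6
268 281 281 1
271 281 281 1
274 281 282 2
```

```bash
python3 -m creep '[[15,0,0,-6,0],[15,6,0,0,0],[15,0,0,0,0],[15,0,0,7,0],[15,0,0,0,0]]';python3 -m creep '[[15,0,0,6,0],[15,0,0,6,0],[15,0,0,0,0],[15,0,0,0,0]]'; python3 look2.py .6766 -.0474
```

```text
clock: 46.1
eef_pos: [0.7029, -0.0503, 0.197]
tcp_rot: [180.0, 0.1, -10.5]
contact_force: [1.5, -0.2, -1.2]
grip_width: 0.0196
finger_force: 21.1
clock: 46.5
eef_pos: [0.7029, -0.0503, 0.1861]
tcp_rot: [180.0, 0.0, -10.5]
contact_force: [1.6, 0.0, 0.0]
grip_width: 0.0196
finger_force: 21.1
[ 0.70294686 -0.05031578  0.18614284] pocket [278.6 264.8] corners [[281.2, 259.8], [285.5, 266.3], [271.8, 263.4], [276.0, 270.0]]
235 268 275 6
238 267 275 9
241 267 275 6
244 275 276 2
247 272 276 5
250 266 272 3
253 267 267 1
256 270 275 6
259 270 277 8
262 272 275 4
265 279 281 3
268 277 281 5
271 281 281 1
274 281 282 2
```

```bash
python3 -m creep '[[15,-1,0,6,0],[15,-2,0,6,0],[15,0,0,0,0],[15,0,0,0,0]]';python3 -m creep '[[15,-3,0,6,0],[15,-3,0,6,0],[15,0,0,0,0],[15,0,0,0,0]]'
```

```text
clock: 46.95
eef_pos: [0.6998, -0.0497, 0.1741]
tcp_rot: [180.0, 0.0, -10.5]
contact_force: [1.5, -0.6, -0.9]
grip_width: 0.0197
finger_force: 21.1
clock: 47.35
eef_pos: [0.6936, -0.0485, 0.162]
tcp_rot: [180.0, 0.1, -10.5]
contact_force: [0.3, -0.5, -0.9]
grip_width: 0.0198
finger_force: 21.2
```

```bash
python3 -m creep '[[15,-4,0,5,0],[15,-4,0,5,0],[15,0,0,0,0],[15,0,0,0,0]]';python3 -m creep '[[15,-4,0,5,0],[15,-4,0,5,0],[15,0,0,0,0],[15,0,0,0,0]]'; python3 -m creep '[[15,-1,0,5,0],[15,0,0,5,0],[15,0,0,0,0],[15,0,0,0,0]]'
```

```text
clock: 47.75
eef_pos: [0.6857, -0.047, 0.1521]
tcp_rot: [180.0, 0.1, -10.5]
contact_force: [0.7, 0.6, -1.1]
grip_width: 0.0196
finger_force: 21.2
clock: 48.15
eef_pos: [0.6778, -0.0456, 0.1421]
tcp_rot: [180.0, 0.1, -10.5]
contact_force: [-0.0, 1.1, -0.7]
grip_width: 0.0198
finger_force: 21.2
clock: 48.55
eef_pos: [0.6774, -0.0455, 0.1322]
tcp_rot: [180.0, 0.0, -10.5]
contact_force: [1.5, 0.1, -0.7]
grip_width: 0.0194
finger_force: 21.2
```

```bash
python3 -m creep '[[15,0,1,4,0],[15,0,0,3,0],[15,0,0,0,0],[15,0,0,0,0]]';python3 -m creep '[[15,0,0,2,0],[15,0,0,0,0],[15,0,0,0,0]]'
```

```text
clock: 48.95
eef_pos: [0.6781, -0.0465, 0.1276]
tcp_rot: [180.0, -0.1, -10.5]
contact_force: [-1.0, 0.3, 7.1]
grip_width: 0.0194
finger_force: 22.2
clock: 49.25
eef_pos: [0.679, -0.0465, 0.1273]
tcp_rot: [180.0, -0.3, -10.5]
contact_force: [-0.7, -0.2, 10.9]
grip_width: 0.0196
finger_force: 23.0
```

```bash
python3 -m creep '[[20,0,0,-2,0],[24,0,0,0,0],[30,0,0,0,0],[32,0,0,0,0],[32,0,0,-20,0],[32,0,0,-40,0],[32,0,0,-40,0],[32,0,0,-20,0],[32,0,0,0,0]]'; python3 - <<'E'
from h import *
from scipy.optimize import least_squares
s=cam("scene");c=cam("top")
print("expect top",px(s,[.6766,-.0474,.13]))
print(blobs(s,"red",(255,225,300,275),2),blobs(s,"blue",(240,200,300,260),2))
C=np.array([.683,.277])
def pt(phi,t,d): return np.r_[C+(.095+d*np.cos(t))*np.array([np.cos(phi),np.sin(phi)]),.225+d*np.sin(t)]
f=lambda q:np.r_[px(c,pt(*q,.085))-[151.2,224.5],px(s,pt(*q,.085))-[390,324.7],(px(c,pt(*q,.175))-[140,258])]
z=least_squares(f,[2.5,-.5]);print(z.x,np.degrees(z.x[0]),f(z.x).round(1)); print("grip",pt(*z.x,.18),"end",pt(*z.x,.21), "j",r.get_obs()["joints"])
E
```

```text
clock: 50.15
eef_pos: [0.6791, -0.0461, 0.2496]
tcp_rot: [-180.0, -0.4, -10.5]
contact_force: [0.3, 0.7, 0.1]
grip_width: 0.032
finger_force: 0.0
expect top [277.48424376 254.67093726]
[([278.9, 256.3], [276, 254, 7, 6, 26])] [([271.2, 236.4], [270, 234, 4, 5, 14]), ([271.0, 244.0], [271, 243, 1, 3, 3])]
[ 2.58122565 -0.59907595] 147.89333568314188 [ 0.4  2.1  0.4  0.2 -0.3 -1.3]
grip [0.47661019 0.40650154 0.12350168] end [0.45562368 0.41966976 0.10658529] j [  21.2490108    24.34399245  -26.92521098   78.41750248   10.9367599
   79.8417115  -106.03413994]
```

```bash
python3 -m creep '[[45,0,0,-30,0],[45,-30,0,-30,0],[45,-30,0,-20,-0.14],[45,0,0,0,-0.14],[45,0,0,0,-0.14],[45,0,0,0,-0.14],[45,0,0,0,-0.14],[45,0,0,0,-0.14],[45,0,0,0,-0.14],[45,0,0,0,-0.14]]'; python3 -m creep '[[45,0,0,0,-0.14],[45,0,0,0,-0.14],[45,0,0,0,-0.14],[45,0,0,0,-0.14],[45,0,0,0,-0.14],[45,0,0,0,-0.14],[45,0,0,0,-0.14],[45,0,0,0,-0.14],[45,0,0,0,-0.14],[45,0,0,0,-0.14]]'; python3 - <<'E'
from h import *
plan(.4732,.4086,.28,147.9); print(r.get_obs()["joints"].round(0))
E
```

```text
clock: 51.25
eef_pos: [0.6175, -0.0357, 0.3229]
tcp_rot: [-179.8, 0.1, 54.0]
contact_force: [0.1, 0.7, -0.6]
grip_width: 0.0451
finger_force: 0.0
clock: 52.25
eef_pos: [0.6175, -0.0357, 0.323]
tcp_rot: [-179.9, -0.2, 134.2]
contact_force: [0.3, 0.4, 0.7]
grip_width: 0.0451
finger_force: 0.0
turn first -0.239 then mm [358.4 299.7  43. ]
[ 38.  19. -48.  80.  14.  87.  35.]
```

```bash
python3 -m creep '[[45,0,0,0,-0.12],[45,0,0,0,-0.119],[45,36,30,0,0],[45,36,30,0,0],[45,36,30,0,0],[45,36,30,0,0],[45,36,30,0,0],[45,36,30,0,0],[45,0,0,0,0],[45,0,0,0,0]]'; python3 - <<'E'
from h import *
plan(.4732,.4086,.28,147.9); print(r.get_obs()["joints"].round(0))
E
```

```text
clock: 53.25
eef_pos: [0.5312, 0.2334, 0.3238]
tcp_rot: [-179.9, -0.1, 147.8]
contact_force: [-0.3, -0.9, -0.7]
grip_width: 0.0447
finger_force: 0.0
turn first -0.002 then mm [142.2 117.6  43.8]
[ 21.  16. -57.  85.  13.  86.  22.]
```

```bash
python3 -m creep '[[45,36,29,0,0],[45,36,29,0,0],[45,36,29,0,0],[45,34,29,0,0],[45,0,0,20,0],[45,0,0,0,0],[45,0,0,0,0]]'; python3 - <<'E'
from h import *
plan(.4732,.4086,.2,147.9); print(r.get_obs()["joints"].round(0))
s=cam("scene"); c=cam("top")
a=cv2.resize(s["frame"][270:420,320:470,::-1],(400,400),interpolation=cv2.INTER_CUBIC); b=cv2.resize(c["frame"][150:300,80:230,::-1],(400,400),interpolation=cv2.INTER_CUBIC)
E
```

```text
clock: 53.95
eef_pos: [0.4766, 0.4037, 0.3042]
tcp_rot: [-179.8, 0.0, 147.4]
contact_force: [1.0, -0.8, 0.2]
grip_width: 0.0449
finger_force: 0.0
turn first -0.009 then mm [  5.5   2.3 104.2]
[  1.  24. -58.  81.  20.  87.   1.]
```

```bash
python3 -m creep '[[45,5.5,2,30,-0.009],[45,0,0,30,0],[45,0,0,30,0],[45,0,0,0,0],[45,0,0,0,0]]';python3 -c "
from h import *
plan(.4732,.4086,.132,147.9)"
```

```text
clock: 54.55
eef_pos: [0.4724, 0.41, 0.2165]
tcp_rot: [180.0, 0.0, 148.0]
contact_force: [0.2, -0.9, 0.8]
grip_width: 0.0451
finger_force: 0.0
turn first 0.001 then mm [-1.4 -0.8 84.5]
```

```bash
python3 -m creep '[[45,-1,-1,30,0],[45,0,0,25,0],[45,0,0,0,0],[45,0,0,0,0]]'; python3 -m creep '[[45,0,0,15,0],[45,0,0,0,0],[45,0,0,0,0]]'
```

```text
clock: 54.95
eef_pos: [0.4725, 0.4101, 0.1627]
tcp_rot: [179.9, 0.0, 148.1]
contact_force: [0.3, -0.4, -0.0]
grip_width: 0.0451
finger_force: 0.0
clock: 55.25
eef_pos: [0.4717, 0.4095, 0.1458]
tcp_rot: [-180.0, 0.0, 148.1]
contact_force: [0.5, -0.3, -0.3]
grip_width: 0.0451
finger_force: 0.0
```

```bash
python3 -m creep '[[45,0,0,12,0],[45,0,0,0,0],[45,0,0,0,0]]'; python3 -m creep '[[5,0,0,0,0],[5,0,0,0,0],[5,0,0,0,0],[5,0,0,0,0],[5,0,0,0,0],[5,0,0,0,0]]' 20
```

```text
clock: 55.55
eef_pos: [0.4713, 0.4093, 0.133]
tcp_rot: [-179.9, -0.0, 148.1]
contact_force: [-1.3, -0.4, 0.4]
grip_width: 0.0449
finger_force: 0.0
clock: 56.15
eef_pos: [0.4718, 0.4098, 0.1339]
tcp_rot: [180.0, 0.0, 148.1]
contact_force: [1.3, 2.1, 1.5]
grip_width: 0.0116
finger_force: 19.4
```

```bash
python3 -m creep '[[30,0,0,0,0],[30,0,0,0,0],[30,-3,0,5,0],[30,0,0,5,0],[30,0,0,0,0]]';python3 -m creep '[[5,0,0,0,0],[5,0,0,0,0],[5,0,0,0,0],[5,0,0,0,0],[5,0,0,0,0]]' 20; python3 look.py >/dev/null; python3 - <<'E'
from h import *
s=cam("scene"); p=r.get_obs()["eef_pos"]; u,v=px(s,p).astype(int); print(u,v)
crop(s,u-50,v-50,u+50,v+40,6,"k")
E
```

```text
clock: 56.65
eef_pos: [0.4738, 0.407, 0.1222]
tcp_rot: [-179.9, -0.0, 148.1]
contact_force: [-0.4, -0.9, -0.1]
grip_width: 0.0298
finger_force: 0.0
clock: 57.15
eef_pos: [0.4739, 0.4079, 0.1235]
tcp_rot: [-180.0, -0.0, 148.1]
contact_force: [-0.3, 1.5, -1.8]
grip_width: 0.014
finger_force: 20.2
420 338
```

```bash
python3 -m creep '[[5,6.2,0,-9.3,0],[5,5.7,0,-9.6,0],[5,5,0,-10,0],[5,4.5,0,-10.2,0],[5,3.8,0,-10.5,0],[5,3.2,0,-10.7,0],[5,0,0,0,0]]'; python3 -m creep '[[5,2.6,0,-11.7,0],[5,2.1,0,-12,0],[5,1.1,0,-12,0],[5,0.5,0,-12.2,0],[5,0,0,0,0],[5,0,0,0,0]]'
```

```text
clock: 57.95
eef_pos: [0.4497, 0.4245, 0.1862]
tcp_rot: [179.8, 0.0, 148.2]
contact_force: [-1.0, 1.7, -1.9]
grip_width: 0.0141
finger_force: 19.8
clock: 58.55
eef_pos: [0.4451, 0.4273, 0.2331]
tcp_rot: [179.8, 0.0, 148.1]
contact_force: [0.5, 2.0, 1.0]
grip_width: 0.0141
finger_force: 19.9
```

```bash
python3 -m creep '[[5,-0.9,-22.4,0,-0.08],[5,-0.9,-22.4,0,-0.08],[5,0,0,0,0]]'; python3 -c "
from h import *
p=r.get_obs()['eef_pos'];d=p[:2]-[.6835,.2774];print(np.hypot(*d),np.degrees(np.arctan2(d[1],d[0])))"
```

```text
clock: 58.85
eef_pos: [0.4245, 0.3845, 0.2321]
tcp_rot: [-179.9, 0.1, 157.2]
contact_force: [0.2, -0.0, -0.1]
grip_width: 0.0141
finger_force: 21.1
0.2802499914982327 157.53399603592672
```

```bash
python3 -m creep '[[5,-0.9,-22.4,0,-0.08],[5,-0.9,-22.4,0,-0.08],[5,-0.9,-22.4,0,-0.08],[5,-0.9,-22.4,0,-0.08],[5,-0.9,-22.4,0,-0.08],[5,0,0,0,0]]'; python3 -c "
from h import *
p=r.get_obs()['eef_pos'];d=p[:2]-[.6835,.2774];print(np.hypot(*d),np.degrees(np.arctan2(d[1],d[0])),r.get_obs()['joints'].round())"
```

```text
clock: 59.45
eef_pos: [0.4057, 0.274, 0.2324]
tcp_rot: [-179.9, 0.3, 179.8]
contact_force: [5.3, -0.5, -1.1]
grip_width: 0.014
finger_force: 21.4
0.2778348090522114 -179.29308521084434 [ 32.   4. -71. 105.   4.  73.  50.]
```

```bash
python3 -m creep '[[5,-0.2,-22.4,0,-0.08],[5,-0.4,-22.4,0,-0.08],[5,-0.6,-22.4,0,-0.08],[5,-0.6,-22.4,0,-0.08],[5,0,0,0,0],[5,0,0,0,0]]'; python3 -c "
from h import *
p=r.get_obs()['eef_pos'];d=p[:2]-[.6835,.2774];print(np.hypot(*d),np.degrees(np.arctan2(d[1],d[0]))+360,r.get_obs()['joints'].round())"
```

```text
clock: 60.05
eef_pos: [0.4193, 0.1901, 0.2337]
tcp_rot: [180.0, 0.6, -161.7]
contact_force: [9.1, 2.3, -2.4]
grip_width: 0.0143
finger_force: 19.7
0.2782642899337995 198.2841181714293 [ 40.  -6. -63. 109.  -5.  73.  87.]
```

```bash
python3 -m creep '[[5,-2,0,0,0],[5,0,0,0,0]]'; python3 -m creep '[[5,-1,-22.4,0,-0.08],[5,-1,-22.4,0,-0.08],[5,-1,-22.4,0,-0.08],[5,-1,-22.4,0,-0.08],[5,0,0,0,0],[5,0,0,0,0]]'; python3 -c "
from h import *
p=r.get_obs()['eef_pos'];d=p[:2]-[.6835,.2774];print(np.hypot(*d),np.degrees(np.arctan2(d[1],d[0]))+360,r.get_obs()['joints'].round())"
```

```text
clock: 60.25
eef_pos: [0.4193, 0.1908, 0.2331]
tcp_rot: [180.0, 0.3, -161.5]
contact_force: [5.6, 0.5, 0.1]
grip_width: 0.0142
finger_force: 19.9
clock: 60.85
eef_pos: [0.4604, 0.112, 0.2326]
tcp_rot: [180.0, 0.2, -143.2]
contact_force: [5.4, 2.4, 1.5]
grip_width: 0.014
finger_force: 20.0
0.27767774664664135 216.5532345738736 [ 42.  -1. -57. 107.  -1.  73. 112.]
```

```bash
python3 -m creep '[[5,-1.5,-13.7,0,-0.049],[5,-1,-13.7,0,-0.049],[5,0,0,0,0],[5,0,0,0,0],[5,0,0,0,0]]'; python3 - <<'E'
from h import *
p=r.get_obs()['eef_pos'];d=p[:2]-[.6835,.2774];print(np.hypot(*d),np.degrees(np.arctan2(d[1],d[0]))+360)
s=cam("scene"); c=cam("top")
L=[.5515,.157,.225]; print(px(s,L),px(c,L))
a=s["frame"][225:345,275:395,::-1]; b=c["frame"][160:280,195:315,::-1]
cv2.imwrite("pics/l.png",cv2.resize(np.hstack([a,b]),(800,400),interpolation=cv2.INTER_CUBIC))
E
```

```text
clock: 61.35
eef_pos: [0.4774, 0.0915, 0.2319]
tcp_rot: [-180.0, -0.0, -137.5]
contact_force: [1.5, 0.4, 0.8]
grip_width: 0.0138
finger_force: 20.1
0.27754263304328974 222.0479983187971
[347.23625064 261.36230498] [240.68493171 218.57476994]
```

View pics/l.png

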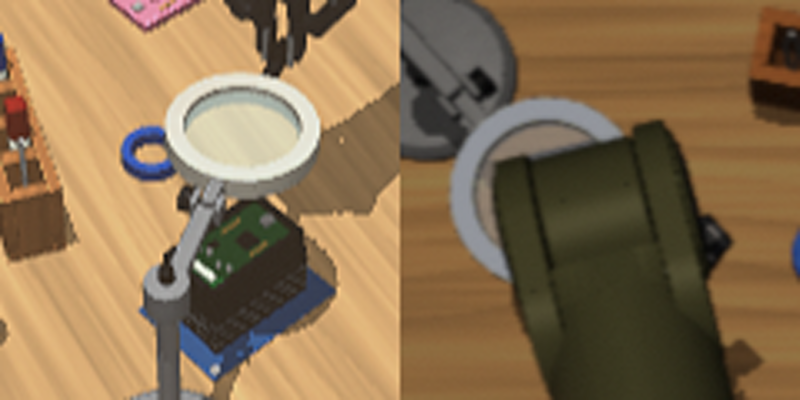

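The lens is over the three-high stack and looks level from the scene camera: ring centre at px (348,263), stack below it. I'll release, clear the view and fit the ring numerically.

```bash
python3 -m creep '[[16,0,0,0,0],[30,0,0,0,0],[34,0,0,0,0],[34,0,0,0,0],[34,0,0,-20,0],[34,0,0,-30,0],[34,30,0,-20,0],[34,30,0,0,0],[34,0,0,0,0]]'; python3 -c "
from h import *
plan(.45,-.28,.3,-137.5); print(r.get_obs()['joints'].round())"
```

```text
clock: 62.35
eef_pos: [0.4321, 0.0474, 0.3023]
tcp_rot: [-179.8, -0.1, -137.8]
contact_force: [-0.6, -0.1, -0.8]
grip_width: 0.0339
finger_force: 0.0
turn first -0.006 then mm [ 208.  -253.5    2.3]
[ 48. -12. -49. 106.  -9.  82. 132.]
```

```bash
python3 -m creep '[[34,0,0,0,0.14],[34,0,0,0,0.14],[34,0,0,0,0.14],[34,0,0,0,0.14],[34,0,0,0,0.14],[34,0,0,0,0.14],[34,0,0,0,0.14],[34,0,0,0,0.14],[34,0,0,0,0.14],[34,0,0,0,0.14]]'; python3 -c "
from h import *
plan(.5,-.28,.3,r.get_obs()['tcp_rot'][2]); print(r.get_obs()['joints'].round())"
```

```text
clock: 63.35
eef_pos: [0.4337, 0.0508, 0.3015]
tcp_rot: [180.0, -0.0, 142.0]
contact_force: [0.0, 0.1, -0.5]
grip_width: 0.0342
finger_force: 0.0
turn first -0.0 then mm [-256.1 -219.7    1.5]
[ 60. -15. -59. 105. -13.  83.  56.]
```

```bash
python3 -m creep '[[34,-32,-27,0,0],[34,-32,-27,0,0],[34,-32,-27,0,0],[34,-32,-27,0,0],[34,-32,-27,0,0],[34,-32,-27,0,0],[34,-32,-28,0,0],[34,-32,-28,0,0],[34,0,0,0,0]]'|head -2; cat > ring.py <<'E'
from h import *
s=cam("scene"); c=cam("top")
L=np.array([.5515,.157,.225])
for n,q in (("scene",s),("top",c)):
    im=q["frame"].astype(int); u,v=px(q,L).astype(int)
    g=im[v-38:v+38,u-38:u+38]; m=((g.max(2)-g.min(2)<32)&(g.min(2)>95)).astype(np.uint8)
    k,lab,st,_=cv2.connectedComponentsWithStats(m); i=1+np.argmax(st[1:,4]); mm=(lab==i).astype(np.uint8)
    cs,h=cv2.findContours(mm,cv2.RETR_CCOMP,cv2.CHAIN_APPROX_NONE); cs=sorted(cs,key=cv2.contourArea,reverse=True)
    for x in cs[:2]: 
        e=cv2.fitEllipse(cv2.convexHull(x)); print(n,"ell",np.round(np.array(e[0])+[u-38,v-38],1),np.round(e[1],1),round(e[2]))
    for r0,z in ((.064,.236),(.064,.225),(.05,.236),(.05,.225)):
        th=np.linspace(0,2*np.pi,40); P=np.array([px(q,[L[0]+r0*np.cos(a),L[1]+r0*np.sin(a),z]) for a in th]).astype(np.float32)
        e=cv2.fitEllipse(P); print("  pred level",r0,z,np.round(e[0],1),np.round(e[1],1),round(e[2]))
    for row in mm[::3]: print("".join(".#"[x] for x in row))
E
python3 ring.py
```

```text
clock: 64.25
eef_pos: [0.5017, -0.2862, 0.2994]
scene ell [341.1 271.8] [42.9 62.4] 51
scene ell [347.2 265.1] [19.8 34.1] 92
  pred level 0.064 0.236 [347.3 259.1] [33.9 47.1] 91
  pred level 0.064 0.225 [347.3 261.9] [33.9 46.8] 91
  pred level 0.05 0.236 [347.3 258.9] [26.5 36.8] 91
  pred level 0.05 0.225 [347.3 261.7] [26.5 36.6] 91
............................................................................
............................................................................
............................................................................
............................................................................
............................................................................
............................................................................
............................................................................
............................................................................
....................................#.##....###.............................
.........................###########################...............
[... 2832 characters left out ...]
.......
...........##########.....##.........................#########..............
.............###########..##......................###########...............
................#############...............##############..................
...................####################################.....................
........................##########################..........................
............................................................................
............................................................................
............................................................................
............................................................................
```

```bash
cat > fit.py <<'E'
from h import *
from scipy.optimize import least_squares
s=cam("scene"); c=cam("top"); L=np.array([.5515,.157,.225])
def ext(q,c0):
    u,v=px(q,L).astype(int); g=q["frame"][v-38:v+38,u-38:u+38].astype(int)
    m=((g.max(2)-g.min(2)<32)&(g.min(2)>95)).astype(np.uint8); m[:, :14 if c0 else 5]=0
    k,lab,st,_=cv2.connectedComponentsWithStats(m); m=lab==1+np.argmax(st[1:,4])
    rows=np.where(m[:,30:50].any(1))[0]; band=m[30:48] ; cols=np.where(band.any(0))[0]
    return u-38+cols.min(),u-38+cols.max()+1,v-38+rows.min(),v-38+rows.max()+1
es=ext(s,True); et=ext(c,False); print(es,et)
C=np.array([.6835,.2774]); th=np.linspace(0,2*np.pi,60)
def sil(q,phi,t,cx,cy):
    e=np.array([np.cos(phi),np.sin(phi),0]); n=np.array([-np.sin(phi),np.cos(phi),0]); a=e*np.cos(t)+[0,0,np.sin(t)]; z=np.cross(a,n); 
    o=np.array([cx,cy,.225])+.095*e+.085*a
    P=np.array([px(q,o+.064*(np.cos(k)*a+np.sin(k)*n)+h*z) for k in th for h in(-.011,.011)])
    return P[:,0].min(),P[:,0].max(),P[:,1].min(),P[:,1].max(),o
def f(x):
    A=sil(s,*x)[:4];B=sil(c,*x)[:4]
    return np.r_[A[0]-es[0],A[1]-es[1],A[2]-es[2],A[3]-es[3],B[0]-et[0],B[1]-et[1],B[3]-et[3],(x[2:]-C)/.002]
z=least_squares(f,[np.radians(222),-.05,*C]);print(np.degrees(z.x[0]),z.x[1:],f(z.x).round(1)); print("lens",sil(s,*z.x)[4])
E
python3 fit.py
```

```text
(np.int64(323), np.int64(371), np.int64(247), np.int64(289)) (np.int64(210), np.int64(268), np.int64(189), np.int64(246))
221.91506554388252 [-0.13842555  0.6877924   0.28107154] [ 0.6 -0.3  1.3 -4.8 -0.2  0.3  1.1  2.1  1.8]
lens [0.55445297 0.16136961 0.21327137]
```

```bash
sed -i 's/A\[3\]-es\[3\],//' fit.py; python3 fit.py; python3 - <<'E'
from h import *
# inner hole check, dark grip in scene
s=cam("scene"); im=s["frame"].astype(int)
for t in (0,-.07,-.14): 
    e=np.array([np.cos(3.873),np.sin(3.873),0]); o=np.array([.6835,.2774,.225])+.095*e
    print(t,[px(s,o+d*(e*np.cos(t)+np.array([0,0,np.sin(t)]))).round(1).tolist() for d in(.155,.18,.207)])
for v in range(236,256): print(v,"".join("#" if im[v,u].max()<70 else "." for u in range(335,375)))
E
```

```text
(np.int64(323), np.int64(371), np.int64(247), np.int64(289)) (np.int64(210), np.int64(268), np.int64(189), np.int64(246))
222.20946933020437 [-0.11319816  0.68642392  0.28003413] [ 0.6 -0.4 -0.1  0.4  1.1  1.4  1.5  1.3]
lens [0.55350202 0.15946787 0.21539869]
0 [[355.6, 244.2], [358.3, 238.4], [361.1, 232.3]]
-0.07 [[355.5, 247.0], [358.1, 241.7], [360.8, 236.0]]
-0.14 [[355.3, 250.0], [357.8, 245.1], [360.5, 239.9]]
236 ........................................
237 ........................###.............
238 .......................#####............
239 ......................#####.............
240 ......................#####.............
241 .....................######.............
242 .....................#####..............
243 .....................#####..............
244 ....................#####...............
245 ....................#####...............
246 ...................#####................
247 .....................###................
248 ........................................
249 ........................................
250 ........................................
251 ........................................
252 ........................................
253 ........................................
254 ........................................
255 ........................................
```

```bash
python3 -m creep '[[34,32,27,0,0],[34,32,27,0,0],[34,32,27,0,0],[34,32,27,0,0],[34,32,27,0,0],[34,32,27,0,0],[34,32,28,0,0],[34,32,28,0,0],[34,0,0,0,0]]'|head -2; python3 -m creep '[[34,0,0,0,-0.14],[34,0,0,0,-0.14],[34,0,0,0,-0.14],[34,0,0,0,-0.14],[34,0,0,0,-0.14],[34,0,0,0,-0.14],[34,0,0,0,-0.14],[34,0,0,0,-0.14],[34,0,0,0,-0.14],[34,0,0,0,-0.14]]';python3 -c "
from h import *
plan(.4768,.090,.3,-137.8); print(r.get_obs()['joints'].round())"
```

```text
clock: 65.5
eef_pos: [0.4324, 0.0574, 0.302]
clock: 66.5
eef_pos: [0.4333, 0.0505, 0.3018]
tcp_rot: [-179.9, -0.0, -137.1]
contact_force: [-0.3, 0.1, 0.4]
grip_width: 0.0339
finger_force: 0.0
turn first 0.011 then mm [-58.8   0.    1.8]
[ 45. -11. -48. 106.  -8.  82. 132.]
```

```bash
python3 -m creep '[[34,-30,0,0,0.011],[34,-29,0,0,0],[34,0,0,0,0],[34,0,0,30,0],[34,0,0,0,0],[34,0,0,0,0]]';python3 -c "
from h import *
plan(.4768,.090,.217,-137.8)"
```

```text
clock: 67.1
eef_pos: [0.4766, 0.0894, 0.2719]
tcp_rot: [-180.0, -0.1, -138.2]
contact_force: [-0.1, -0.1, 0.3]
grip_width: 0.0339
finger_force: 0.0
turn first -0.006 then mm [-0.6  0.3 54.9]
```

```bash
python3 -m creep '[[34,0,0,25,0],[34,0,0,15,0],[34,0,0,0,0]]'; python3 -m creep '[[34,0,0,14,0],[34,0,0,0,0],[5,0,0,0,0],[5,0,0,0,0],[5,0,0,0,0],[5,0,0,0,0],[5,0,0,0,0]]' 30
```

```text
clock: 67.4
eef_pos: [0.4762, 0.0892, 0.2307]
tcp_rot: [179.9, -0.1, -138.2]
contact_force: [-0.8, 0.0, 0.1]
grip_width: 0.0341
finger_force: 0.0
clock: 68.1
eef_pos: [0.4774, 0.0899, 0.2181]
tcp_rot: [-180.0, 0.0, -138.2]
contact_force: [-0.3, 0.7, 1.4]
grip_width: 0.0143
finger_force: 29.3
```

```bash
python3 -m creep '[[5,0.5,0,-6,0],[5,0.3,0,-6,0],[5,0.2,0,-5,0],[5,0,0,0,0],[5,0,0,0,0]]'; cat > top.py <<'E'
import io,contextlib
with contextlib.redirect_stdout(io.StringIO()):
    exec(open("fit.py").read().split("z=least")[0])
print(es)
for t in (-.11,-.08,-.05,-.02,0,.02): print(t,np.round(sil(s,np.radians(222.2),t,.6850,.2787)[:4],1))
u=347; g=s["frame"][236:256,u].astype(int); print([(236+i,g[i].tolist()) for i in range(4,14)])
E
python3 top.py
```

```text
clock: 68.6
eef_pos: [0.477, 0.0897, 0.2353]
tcp_rot: [-180.0, 0.1, -138.1]
contact_force: [2.6, 4.3, -1.4]
grip_width: 0.0135
finger_force: 29.5
(np.int64(323), np.int64(371), np.int64(244), np.int64(289))
-0.11 [323.9 370.8 246.3 282.9]
-0.08 [323.9 370.9 245.2 282.6]
-0.05 [324.  370.9 244.1 282.3]
-0.02 [323.9 371.  243.  282. ]
0 [323.9 371.  242.3 281.8]
0.02 [323.8 371.  241.7 281.7]
[(240, [209, 166, 114]), (241, [211, 168, 114]), (242, [216, 169, 112]), (243, [221, 191, 149]), (244, [228, 224, 201]), (245, [230, 229, 215]), (246, [232, 231, 217]), (247, [211, 209, 192]), (248, [138, 134, 128]), (249, [131, 131, 120])]
```

```bash
python3 -m creep '[[5,0,0,-6,0],[5,0,0,0,0],[5,0,0,0,0]]'; python3 top.py | tail -1
```

```text
clock: 69.0
eef_pos: [0.4769, 0.0898, 0.241]
tcp_rot: [-180.0, 0.1, -138.1]
contact_force: [3.8, 4.8, -2.1]
grip_width: 0.0139
finger_force: 29.4
[(240, [209, 165, 113]), (241, [211, 167, 112]), (242, [219, 182, 134]), (243, [226, 216, 186]), (244, [230, 229, 216]), (245, [230, 230, 216]), (246, [222, 221, 209]), (247, [166, 166, 166]), (248, [127, 126, 117]), (249, [163, 171, 163])]
```

```bash
python3 -m creep '[[16,0,0,0,0],[30,0,0,0,0],[34,0,0,0,0],[34,0,0,0,0],[34,0,0,-20,0],[34,0,0,-30,0],[34,30,0,-10,0.14],[34,30,0,0,0.14],[34,0,0,0,0.14],[34,0,0,0,0.14]]'|head -2;  python3 -m creep '[[34,0,0,0,0.14],[34,0,0,0,0.14],[34,0,0,0,0.14],[34,0,0,0,0.14],[34,0,0,0,0.14],[34,0,0,0,0.14],[34,0,0,0,0]]'|head -2; python3 -m creep '[[34,-32,-27,0,0],[34,-32,-27,0,0],[34,-32,-27,0,0],[34,-32,-27,0,0],[34,-32,-27,0,0],[34,-32,-27,0,0],[34,-32,-28,0,0],[34,-32,-28,0,0],[34,0,0,0,0]]'|head -2
python3 fit.py; python3 top.py|tail -1; python3 - <<'E'
from h import *
s=cam("scene"); im=s["frame"].astype(int)
for t in (.04,.02,0,-.02,-.04,-.07): 
    e=np.array([np.cos(3.878),np.sin(3.878),0]); o=np.array([.685,.2787,.225])+.095*e
    print(t,[px(s,o+d*(e*np.cos(t)+np.array([0,0,np.sin(t)]))).round(1).tolist() for d in(.155,.18,.2075)])
for v in range(228,250): print(v,"".join("#" if im[v,u].max()<70 else "." for u in range(335,375)))
E
```

```text
clock: 70.1
eef_pos: [0.4287, 0.0516, 0.3011]
clock: 70.8
eef_pos: [0.4291, 0.0523, 0.3008]
clock: 71.7
eef_pos: [0.493, -0.2852, 0.2988]
(np.int64(323), np.int64(371), np.int64(243), np.int64(288)) (np.int64(209), np.int64(267), np.int64(189), np.int64(245))
222.1353730525153 [0.01570744 0.68739434 0.28093013] [ 0.5 -0.3 -0.4  0.2  1.7  1.9  1.9  1.8]
lens [0.55392099 0.16017794 0.22633508]
[(240, [203, 161, 110]), (241, [206, 162, 109]), (242, [214, 178, 131]), (243, [222, 210, 181]), (244, [226, 226, 210]), (245, [227, 226, 210]), (246, [217, 216, 204]), (247, [162, 162, 160]), (248, [126, 125, 116]), (249, [158, 165, 157])]
0.04 [[355.0, 243.0], [357.6, 237.0], [360.5, 230.5]]
0.02 [[355.0, 243.8], [357.6, 237.9], [360.4, 231.5]]
0 [[355.0, 244.6], [357.6, 238.8], [360.4, 232.5]]
-0.02 [[354.9, 245.4], [357.5, 239.7], [360.3, 233.6]]
-0.04 [[354.9, 246.2], [357.5, 240.6], [360.3, 234.6]]
-0.07 [[354.8, 247.4], [357.4, 242.0], [360.2, 236.3]]
228 ........................................
229 ........................................
230 ........................................
231 ........................###.............
232 .......................####.............
233 ......................#####.............
234 ......................#####.............
235 ......................#####.............
236 .....................#####..............
237 .....................#####..............
238 ....................#####...............
239 ....................#####...............
240 ...................#####................
241 ...................#####................
242 ...................#####................
243 .....................##.................
244 ........................................
245 ........................................
246 ........................................
247 ........................................
248 ........................................
249 ........................................
```

```bash
python3 - <<'E'
from h import *
s=cam("scene")
print(blobs(s,"red",(255,225,300,275),2),blobs(s,"blue",(240,200,300,260),2)); o=r.get_obs(); print(o["contact_force"],o["clock"])
print(r.sign_off())
E
```

```text
[([279.0, 256.1], [276, 254, 7, 6, 30])] [([272.3, 236.1], [270, 234, 6, 5, 24]), ([271.0, 244.0], [271, 243, 1, 3, 3])]
[-0.74482354  0.69159179 -0.80218677] 72.0
the job is handed in; nothing more can be done
None
```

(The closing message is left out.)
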